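# Set and lock the stop screw of a tyre truing rig

### The arm

A 6-joint arm with a two-finger parallel gripper is mounted at the origin on the work surface. World frame = base frame: x ahead of the robot, y to its left, z up, the work surface at z = 0. Lengths are in m, angles in rad, forces in N, time in s.
With the tool pointing down it reaches from about 0.35 to 0.95 m from the base axis. Payload 17.4 kg.
Tool frame: the origin (TCP) lies at the very end of the fingers, on their centre line; the grasp point (between the pads) lies 19 mm behind it; z points along the fingers, x is the direction in which the jaws open and shut, and the axes are right-handed (so a half turn about z gives the same grasp; the last joint's range is limited). The gripper opens to 93 mm and grips with 3 to 60 N. Pads are 15 mm wide; open, the fingers measure 128 mm over their backs; the gripper's body (75 mm by 188 mm) begins 65 mm behind the grasp point.
Start: joints at [-1.224, 0.116, 1.442, -0, 1.584, -0.038], TCP at [0.253, -0.626, 0.219] pointing down, gripper open.
Joint ranges: [-2.83, 2.83], [-0.83, 2.19], [0.07, 2.5], [-1.14, 4.28], [0.01, 3], [-2.97, 2.97]. Speed limits (rad/s): [1.89, 1.89, 2.22, 3.14, 3.14, 3.14].

### API

Orientations are given as a unit quaternion [x, y, z, w].
In Python, from cell import observe, optics, job gives the robot as it stands.
- The arm moves only by the tool arm_command, never from a script. Its argument "targets" is a list of rows, each an object with "rot": the turn, a rotation vector about the tool's x, y, z in units of 6 degrees (1.0 is 6 degrees), a list of three; "linear": the shift along the tool's x, y, z in units of 25 mm (1.0 is 25 mm), a list of three; "gripper": the finger opening in mm, from 0 to 93. In form: [{"rot": [rx, ry, rz], "linear": [dx, dy, dz], "gripper": gripper}, ...]. A call has 1 to 8 rows; each row is the pose to reach, as a shift and turn from the pose commanded when the call began, along the tool's axes at that moment; what a row does not reach only later rows make up. A row lasts 1/8 s, in which the tool goes at most 62.5 mm and 10.7 degrees, less where a joint would pass 70% of its speed; a pose out of reach is approached as far as the arm can. A call with a gripper value outside its range is refused whole. The fingers move at their own pace and stop on an object; the grip force is fixed at half the most. Time passes only in rows, so rows that repeat a pose let the fingers close. It gives the time, the measured TCP pose, the force and the opening at its end, in the units of the state.
- observe(): the state, without advancing time (a new reading comes with each control period).
- optics.camera(name): name is "scene" or "top" or "wrist"; returns the picture (400x640x3 uint8, blue, green, red); there is no depth.
- optics.calibration(name): a dict with "mtx" (3x3 intrinsics, pixels), "extrinsics" (4x4, takes a point from world to camera coordinates); the wrist camera has in their place "tool_from_camera" (4x4, takes a point from camera to tool coordinates, whose origin is the TCP and whose axes are the tool frame's). Camera axes: x right, y down, z forward; pixel columns grow to the right and rows downward; lengths in m; the calibration is good to about 2 mm. A picture is of the moment at which its call begins: read the wrist's pose just before it. calibration takes no time and is no camera call.
- job.job_done(): hands the job in, once; it reports no verdict.
The state is a dict: "time": time; "q": joint angles; "joint_vel": joint speeds; "joint_efforts": joint torques, N m; "eef_pos": TCP position; "orientation": TCP orientation; "force": force on the tool from outside, world axes, zero at the start; "ft_torque": the same for the moment, N m; "opening": opening from 0.0 (shut) to 1.0 (fully open).
Only numpy, scipy, OpenCV 4.12 (cv2) and the standard library are available. Lean on these libraries where they do the work, as an engineer would, in place of code of your own. Each camera call takes 0.05 s, during which the arm holds its last target.

### The job

On the tyre truing rig, lay the long open-ended spanner over the flats of the stop screw's head, with its handle over the curved ledge, and swing it clockwise until the handle rests against the stop pin. With the spanner left there to hold the screw at that setting, tighten the jam nut below it fully by turning its lever clockwise as far as it goes, then lift the spanner off without shifting the setting and lay it back on its sloped wooden rest, jaw down against the lip as before. Leave the other loose things on the bench where they are.

Things in the scene. Friction and masses are not known exactly. Their poses are not given: they have to be found in the camera images.
- rig: Tyre truing rig, fixed: grey base plate 285 x 150 x 12 mm; motor with sanding drum 120 to 220 mm along its +x, up to 90 mm high; at the near end a vertical stop screw. Place and yaw vary. Origin: on the bench, on the screw's axis; z up. A curved ledge (top 68 mm up, radii 34 to 82 mm, 50 to 130 degrees counter-clockwise of the rig's +x) carries the spanner's handle.
- stop_pin (a point): Top centre of the upright round stop pin, 14 mm in diameter, standing 34 mm above the ledge's clockwise end (top 102 mm above the bench), 64 mm from the screw axis. The 20 mm wide handle resting against it points 70 degrees counter-clockwise (from above) of the rig's +x. Nothing of ledge or pin is in the way of a grip 90 mm or more from the screw axis.
- stop_screw (a joint): Angle of the stop screw, rad, growing clockwise from above. 0 = the wanted setting: the handle fitted on it points 70 degrees counter-clockwise of the rig's +x, against the pin. Starts at -0.75 to -0.35, travel -0.9 to 0.9. Stays where it is left (friction 0.12 N m), but if not held it is dragged along by the nut.
- screw_head (a point): On the screw's axis, at the foot of its head, 68 mm above the bench, on the flange (50 mm across) on which the spanner lies; turns with the screw. The head has two flats 30 mm apart, 36 mm long, 18 mm high, bevelled above to 20 mm wide (top 94 mm above the bench). x: along the flats, the way the fitted handle points, to the ledge; y: across the flats; z up.
- jam_nut (a joint): Angle of the dark jam nut (under the flange) relative to the screw, rad, growing clockwise from above (tightening). Starts at 0 to 0.25; fully tight at its end stop, 1.2. Friction 0.25 N m, more than the screw's, so both turn together unless the screw is held.
- nut_handle (a point): On the axis of the black upright handle (16 mm in diameter) at the end of the jam nut's lever, 88 mm from the screw axis, 95 mm above the bench; the handle stands free from 57 to 112 mm above the bench. It moves on a circle about the screw axis. With both joints at 0 the lever points 30 degrees clockwise of the rig's +x; both joint angles add to that, clockwise.
- spanner: Long steel open-ended spanner, 187 mm long, 12 mm thick, 0.3 kg, loose. Origin: centre of the jaw opening, on the underside; x from the jaw along the handle, z normal to the upper side. Jaw 32 mm wide inside, 58 outside, open at -x, prongs from x = -22 to 22 mm; throat piece to 40, handle 20 mm wide to x = 165 mm. Fitted: origin at screw_head, x and z along its x and z.
- spanner_grip (a point): A good place to grip the spanner: the middle of its handle's thickness, 115 mm from the jaw centre along the spanner's x; axes as the spanner's. Handle 20 mm wide, 12 mm thick here; on the rest and on the rig it is free on all sides from 90 mm on. Centre of mass about 61 mm from the jaw centre.
- rest: Sloped wooden tool rest, fixed, 130 x 110 mm; place and yaw vary. Origin: centre of its underside. Its board rises at 32 degrees towards the rest's +x; a lip 16 mm high at the low end and two cheeks 16 mm high beside the jaw (70 mm apart inside) keep the spanner in place, jaw low, handle rising along the rest's +x.
- rest_seat (a point): Point on the sloped board's surface where the spanner's origin lies at the start and must lie at the end, 50 mm above the bench; axes parallel to the rest's own. The lip's inner face is 27 mm down the slope from it, 5 mm clear of the jaw's prongs, so the spanner may also slide down against the lip.
- car: White model car, 180 x 80 x 45 mm, loose bystander; origin under its centre.
- pot: Small jar, 40 mm in diameter, 45 mm high, loose bystander; origin under its centre.
- driver: Screwdriver lying on the bench, loose bystander; origin under its middle.
- short_spanner: Short spanner, 116 mm long, too small for the screw, loose bystander lying on the bench; origin under its jaw.
- axle: Axle with two black tyres, 90 mm long, 28 mm in diameter, loose bystander lying on the bench; origin under its middle.
There are look-alikes about, which are no part of the job. Leave any purple look-alike of the spanner alone.

How it is judged:
On the way, in this order (a step that is already met when the one before it is completed fails the run):
1. the long spanner lies flat on the flange, its jaw over the flats of the screw's head (x of spanner in the frame of screw_head between -0.007 and 0.01 m and y of spanner in the frame of screw_head between -0.004 and 0.004 m and z of spanner in the frame of screw_head between -0.004 and 0.006 m and angle between spanner's own z axis and vertical below 0.1 rad), for 0.2 s.
2. with the spanner on it, the screw is turned to its setting (within 0.16 rad) (all of step 1 and value of joint stop_screw between -0.16 and 0.16 rad), for 0.2 s.
3. the jam nut is tight (past 1.12 rad) while the spanner still holds the screw at its setting (all of step 2 and value of joint jam_nut above 1.12 rad), for 0.2 s.
At the end, for the whole second after the job is handed in: Screw within 0.16 rad of its setting, jam nut past 1.12 of its 1.2 rad; the long spanner at rest on its sloped rest: origin within 20 mm of rest_seat, within 12 degrees of square to the rest's y, upper side tilted 25 to 39 degrees, grip point over 85 mm above the bench (value of joint stop_screw between -0.16 and 0.16 rad and value of joint jam_nut above 1.12 rad and height (world z) of spanner_grip above 0.085 m and distance between spanner and rest_seat below 0.02 m and angle between the x axis of spanner and the y axis of rest, either way round above 1.35 rad and angle between spanner's own z axis and vertical between 0.44 and 0.68 rad and linear speed of spanner below 0.02 m/s); the robot touches nothing.
It fails at once if a bystander is moved more than 40 mm (distance of any of car, pot, driver, short_spanner, axle from where it was at the start of the episode above 0.04 m).
It also fails if it takes over 72 s, if anything falls off the work surface, if the arm or the gripper's body presses on something with over 40 N, if the wrist force passes 120 N, or if a joint passes its speed limit or range.

## Working session

There is one attempt and no reset: what is moved stays moved. The work goes in short steps, Python scripts to look and compute and a tool call to move; the robot and the scene stay as the last step left them, time stands still between calls to the robot, and variables do not carry over. Pictures are saved under pics/ and viewed, and the job is handed in when it is done.

Besides the shell and the picture viewer there is one more tool, called after ">>>" as a command line: name --argument value ..., lists and objects as JSON in quotes. arm_command: Moves the arm, as the interface text tells. Its arguments: {"type":"object","properties":{"targets":{"type":"array"}},"required":["targets"]}

```bash
ls; mkdir -p pics
python3 - <<'E'
from cell import observe, optics, job
import cv2,numpy as np
s=observe();print(s)
for n in ("scene","top","wrist"):
    im=optics.camera(n);cv2.imwrite(f"pics/{n}0.png",im)
    c=optics.calibration(n);print(n,{k:np.round(v,4).tolist() for k,v in c.items()})
E
```

```text
pics
{'time': 0.0, 'q': array([-1.22380159e+00,  1.16494512e-01,  1.44229379e+00,  1.91506237e-05,
        1.58402333e+00, -3.77898836e-02]), 'joint_vel': array([ 0.00071768,  0.00085317, -0.00031182, -0.00140276, -0.00099888,
       -0.00029624]), 'joint_efforts': array([ 6.24725112e-05, -7.21266818e+01, -6.22611380e+01,  7.79277412e-02,
        2.38184369e-02, -4.24069083e-05]), 'eef_pos': array([ 0.25329549, -0.62543307,  0.21788173]), 'orientation': array([ 8.29264501e-01, -5.58855989e-01, -4.86551174e-04, -3.67201130e-04]), 'force': array([-0.74383571,  0.38042854, -0.28269273]), 'ft_torque': array([0.01979968, 0.02500099, 0.02547   ]), 'opening': 1.0009429494757314}
scene {'mtx': [[364.3055, 0.0, 321.7734], [0.0, 364.3055, 200.0081], [0.0, 0.0, 1.0]], 'extrinsics': [[-0.06, 0.9982, -0.0055, 0.0205], [0.6164, 0.0327, -0.7868, -0.1671], [-0.7851, -0.0506, -0.6172, 1.3985], [0.0, 0.0, 0.0, 1.0]]}
top {'mtx': [[370.0264, 0.0, 325.097], [0.0, 370.0264, 197.4138], [0.0, 0.0, 1.0]], 'extrinsics': [[0.0286, -0.9996, -0.0015, -0.0113], [-0.98, -0.0277, -0.1971, 0.4101], [0.197, 0.0071, -0.9804, 1.1875], [0.0, 0.0, 0.0, 1.0]]}
wrist {'mtx': [[318.5531, 0.0, 322.344], [0.0, 318.5531, 201.2312], [0.0, 0.0, 1.0]], 'tool_from_camera': [[1.0, 0.0014, 0.0004, -0.001], [-0.0015, 0.9707, 0.2404, -0.0668], [-0.0, -0.2404, 0.9707, -0.1653], [0.0, 0.0, 0.0, 1.0]]}
```

View pics/scene0.png

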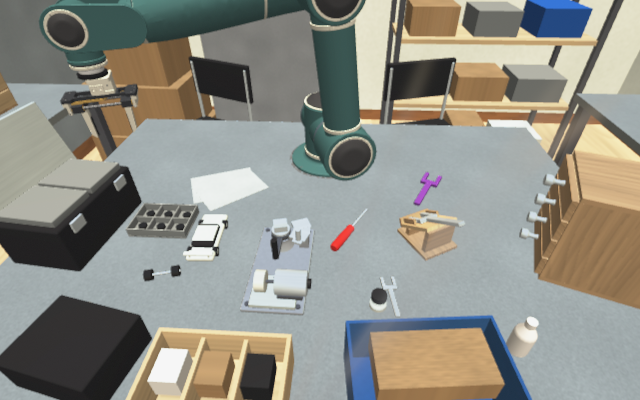

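View pics/top0.png

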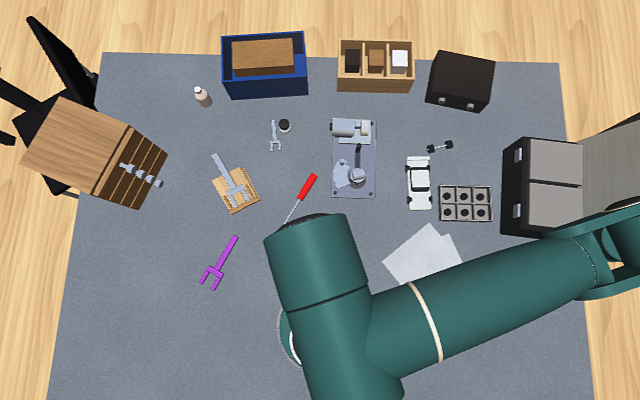

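View pics/wrist0.png

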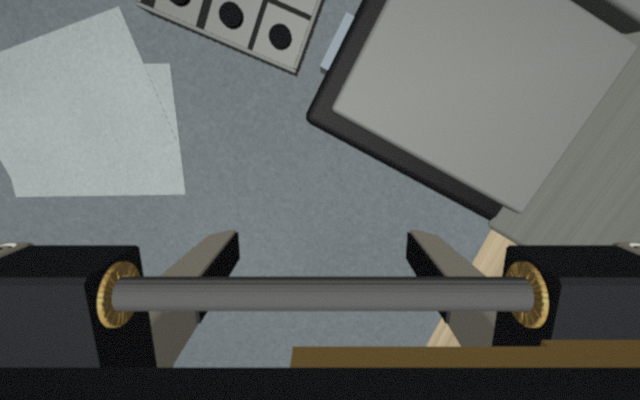

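Top view: the candidates for the long spanner are the grey one on the wooden rest (230,178), the purple look-alike (218,262) and the short spanner on the bench (276,135). The description (grey, on the sloped rest) picks the first. I'll check it in a close crop.

Run:
```python
import cv2,numpy as np
t=cv2.imread("pics/top0.png");s=cv2.imread("pics/scene0.png")
a=cv2.resize(t[140:225,195:275],None,fx=7,fy=7,interpolation=cv2.INTER_CUBIC)
b=cv2.resize(t[105:205,320:390],None,fx=6,fy=6,interpolation=cv2.INTER_CUBIC)
cv2.imwrite("pics/c1.png",a);cv2.imwrite("pics/c2.png",b)
cv2.imwrite("pics/c3.png",cv2.resize(s[200:265,390:475],None,fx=9,fy=9,interpolation=cv2.INTER_CUBIC))
cv2.imwrite("pics/c4.png",cv2.resize(s[210:315,235:325],None,fx=5.5,fy=5.5,interpolation=cv2.INTER_CUBIC))
```

```text
(no output)
```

View pics/c1.png

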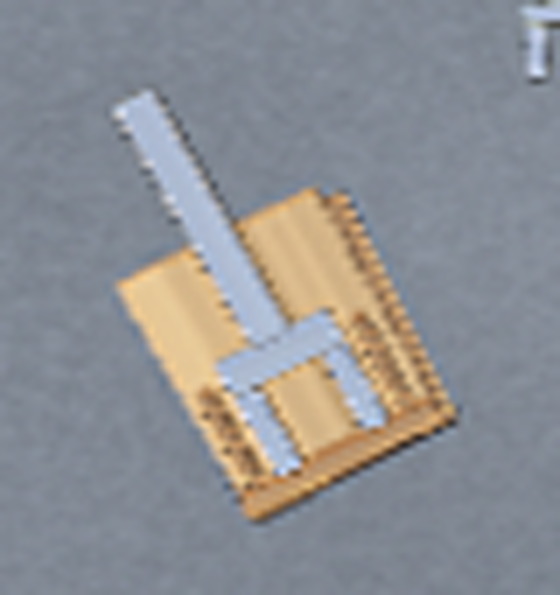

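View pics/c2.png

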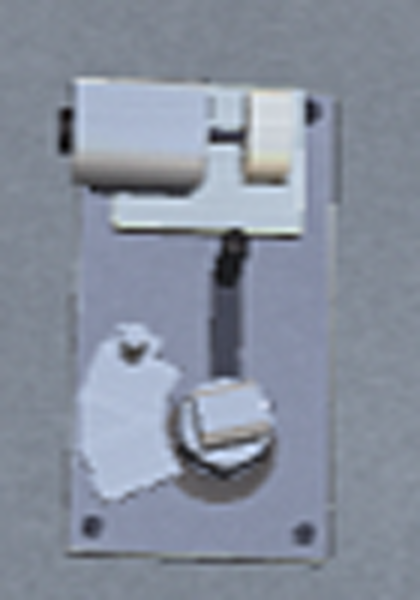

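View pics/c3.png

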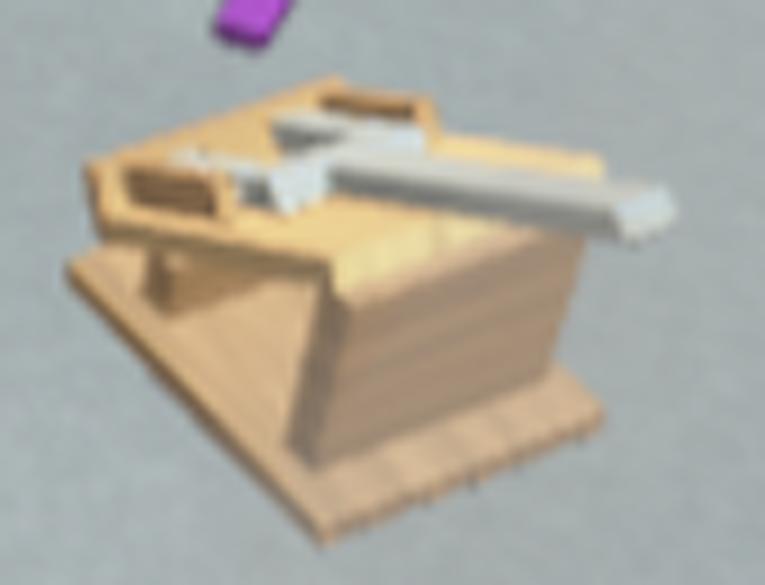

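View pics/c4.png

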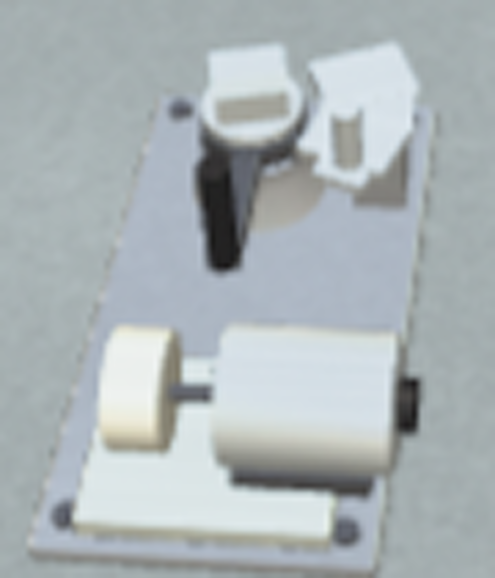

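The crop confirms the grey long spanner on the rest, jaw down against the lip with its handle rising up and to the left. In the rig crop, the pin is at top px (342,162) and the screw head at (357,175). Next come coarse positions.

```bash
cat > h.py <<'E'
import numpy as np,cv2
from scipy.spatial.transform import Rotation as R
from cell import observe, optics, job
def cam(name,s=None):
    c=optics.calibration(name);K=np.array(c['mtx'])
    if name!='wrist':
        T=np.array(c['extrinsics']);return K,T
    s=s or observe()
    W=np.eye(4);W[:3,:3]=R.from_quat(s['orientation']).as_matrix();W[:3,3]=s['eef_pos']
    return K,np.linalg.inv(W@np.array(c['tool_from_camera']))
def plane(C,px,z):
    K,T=C;px=np.atleast_2d(px).astype(float)
    d=np.linalg.inv(K)@np.c_[px,np.ones(len(px))].T
    Rt=T[:3,:3].T;o=-Rt@T[:3,3];d=(Rt@d).T
    return o+d*((z-o[2])/d[:,2])[:,None]
def proj(C,P):
    K,T=C;P=np.atleast_2d(P);q=(K@(P@T[:3,:3].T+T[:3,3]).T).T
    return q[:,:2]/q[:,2:]
def tri(obs):
    A=[];b=[]
    for (K,T),px in obs:
        d=T[:3,:3].T@np.linalg.inv(K)@np.r_[px,1.];d/=np.linalg.norm(d);o=-T[:3,:3].T@T[:3,3]
        M=np.eye(3)-np.outer(d,d);A.append(M);b.append(M@o)
    return np.linalg.lstsq(np.vstack(A),np.hstack(b),rcond=None)[0]
def snap(name,fn):
    s=observe();im=optics.camera(name);cv2.imwrite('pics/'+fn,im);np.save('pics/'+fn[:-4]+'.npy',{'s':s},allow_pickle=True);return im,cam(name,s)
def load(name,fn):
    s=np.load('pics/'+fn[:-4]+'.npy',allow_pickle=True).item()['s'];return cv2.imread('pics/'+fn),cam(name,s)
def goto(p,Rm):
    "rows units for tool pose (p,Rm) from the present measured one"
    s=observe();R0=R.from_quat(s['orientation']).as_matrix()
    lin=R0.T@(np.array(p)-s['eef_pos'])/.025
    rot=R.from_matrix(R0.T@Rm).as_rotvec(degrees=True)/6
    print('lin',np.round(lin,2),'rot',np.round(rot,2));return lin,rot
E
python3 - <<'E'
from h import *
np.set_printoptions(suppress=True,precision=4)
t=cam('top');s=cam('scene')
c2=lambda x,y:(320+x/6,105+y/6); c1=lambda x,y:(195+x/7,140+y/7)
c4=lambda x,y:(235+x/5.5,210+y/5.5); c3=lambda x,y:(390+x/9,200+y/9)
print('plate',plane(t,[c2(68,550),c2(326,560),c2(338,95),c2(92,525),c2(305,532),c2(312,110)],.012))
print('plate scene',plane(s,[c4(30,550),c4(375,570),c4(435,110),c4(170,90)],.012))
print('head top t',plane(t,[c2(232,412)],.094),'s',plane(s,[c4(247,75)],.094))
print('pin t',plane(t,[c2(135,345)],.102),'s',plane(s,[c4(346,112)],.102))
print('handle t',plane(t,[c2(235,238)],.112),'s',plane(s,[c4(216,160)],.112))
print('span end',tri([(t,c1(130,102)),(s,c3(648,200))]))
print('span prong tips L',tri([(t,c1(290,468)),(s,c3(185,155))]))
print('throat mid',tri([(t,c1(275,345)),(s,c3(335,165))]))
E
```

```text
plate [[ 0.4193 -0.0205  0.012 ]
 [ 0.4176 -0.1667  0.012 ]
 [ 0.6981 -0.1731  0.012 ]
 [ 0.4342 -0.0338  0.012 ]
 [ 0.4335 -0.1547  0.012 ]
 [ 0.6882 -0.1578  0.012 ]]
plate scene [[ 0.7083 -0.1665  0.012 ]
 [ 0.7099 -0.0205  0.012 ]
 [ 0.4283 -0.017   0.012 ]
 [ 0.4204 -0.1594  0.012 ]]
head top t [[ 0.4805 -0.1056  0.094 ]] s [[ 0.4969 -0.1001  0.094 ]]
pin t [[ 0.5139 -0.0526  0.102 ]] s [[ 0.5286 -0.0487  0.102 ]]
handle t [[ 0.572  -0.1047  0.112 ]] s [[ 0.5733 -0.1009  0.112 ]]
span end [0.5175 0.353  0.1386]
span prong tips L [0.3712 0.28   0.028 ]
throat mid [0.4237 0.2975 0.0673]
```

Run:
```python
from h import *
Rd=lambda a:R.from_euler('z',a,degrees=True).as_matrix()@np.diag([1,-1,-1.])
goto([.45,-.1,.30],Rd(-90)); goto([.45,-.35,.30],Rd(-80))
```

```text
lin [-16.53 -15.18  -3.26] rot [0.   0.01 3.67]
lin [ -7.26 -11.43  -3.27] rot [0.   0.01 2.01]
```

>>> arm_command --targets '[{"rot":[0,0,2],"linear":[-7.3,-11.4,-3.3],"gripper":60},{"rot":[0,0,2],"linear":[-7.3,-11.4,-3.3],"gripper":60},{"rot":[0,0,2],"linear":[-7.3,-11.4,-3.3],"gripper":60},{"rot":[0,0,2],"linear":[-7.3,-11.4,-3.3],"gripper":60},{"rot":[0,0,2],"linear":[-7.3,-11.4,-3.3],"gripper":60},{"rot":[0,0,3.7],"linear":[-16.5,-15.2,-3.3],"gripper":60},{"rot":[0,0,3.7],"linear":[-16.5,-15.2,-3.3],"gripper":60},{"rot":[0,0,3.7],"linear":[-16.5,-15.2,-3.3],"gripper":60}]'

```text
time: 1.15
eef_pos: [0.4433, -0.1892, 0.2983]
orientation: [-0.706, 0.708, 0.0, 0.0]
force: [0.9, 0.3, -0.5]
opening: 0.643
```

Run:
```python
from h import *
Rd=lambda a:R.from_euler('z',a,degrees=True).as_matrix()@np.diag([1,-1,-1.])
goto([.45,-.1,.30],Rd(-90))
```

```text
lin [-3.57 -0.26 -0.07] rot [-0.    0.   -0.03]
```

>>> arm_command --targets '[{"rot":[0,0,0],"linear":[-3.2,-0.3,0],"gripper":60},{"rot":[0,0,0],"linear":[-3.2,-0.3,0],"gripper":60},{"rot":[0,0,0],"linear":[-3.2,-0.3,0],"gripper":60}]'

```text
time: 1.52
eef_pos: [0.4514, -0.1105, 0.2984]
orientation: [-0.707, 0.707, -0.0, -0.0]
force: [-0.5, 0.3, -0.2]
opening: 0.642
```

Run:
```python
from h import *
print(observe()['eef_pos'],observe()['joint_vel'])
snap('wrist','w1.png')
```

```text
[ 0.45143617 -0.11052734  0.29843176] [-0.04366308  0.01627176 -0.0057947  -0.00535289 -0.00083973 -0.02207204]
```

View pics/w1.png

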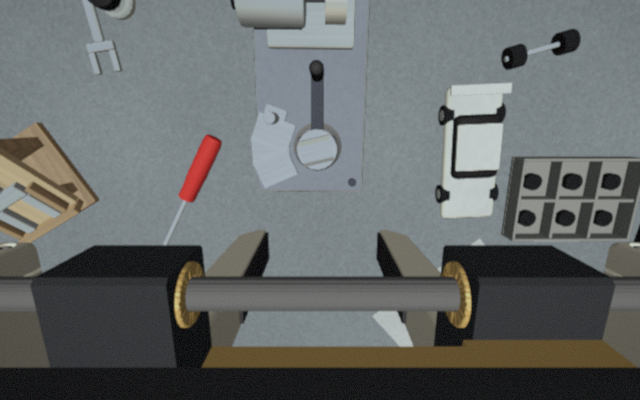

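The wrist view shows the screw flange at about (317,149), the pin at (270,118), the lever handle at (317,70) and the plate. I'll zoom in.

Run:
```python
import cv2
a=cv2.imread('pics/w1.png')[55:200,245:375]
cv2.imwrite('pics/w1c.png',cv2.resize(a,None,fx=4.1,fy=4.1,interpolation=cv2.INTER_CUBIC))
```

```text
(no output)
```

View pics/w1c.png

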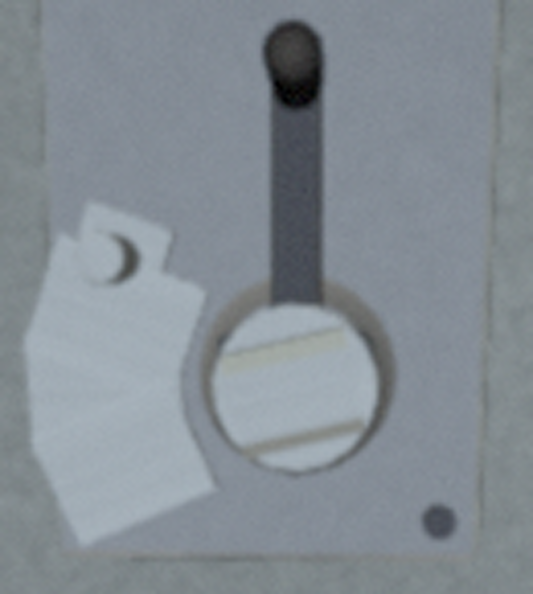

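Run:
```python
from h import *
np.set_printoptions(suppress=True,precision=4)
im,C=load('wrist','w1.png')
c=lambda x,y:(245+x/4.1-.38,55+y/4.1-.38)
f=plane(C,[c(297,387),c(213,387),c(380,387),c(297,471)],.068);print('flange',f)
print('pin',plane(C,[c(103,258)],.102),'nut handle top',plane(C,[c(293,48)],.112))
e=plane(C,[c(220,357),c(342,331)],.094);g=plane(C,[c(250,448),c(360,423)],.094)
print('edges94',e,g, [np.degrees(np.arctan2(*(q[0]-q[1])[[1,0]])) for q in (e,g)])
pl=plane(C,[c(45,100),c(50,200),c(495,50),c(472,550),c(130,553)],.012);print('plate',pl)
l=pl[2]-pl[3];print('yaw right edge',np.degrees(np.arctan2(l[1],l[0])))
l=pl[4]-pl[3];print('yaw near edge',np.degrees(np.arctan2(l[1],l[0]))-90)
```

```text
flange [[ 0.486  -0.103   0.068 ]
 [ 0.486  -0.0778  0.068 ]
 [ 0.486  -0.1279  0.068 ]
 [ 0.4607 -0.1029  0.068 ]]
pin [[ 0.5229 -0.0517  0.102 ]] nut handle top [[ 0.5738 -0.103   0.112 ]]
edges94 [[ 0.4963 -0.082   0.094 ]
 [ 0.5035 -0.116   0.094 ]] [[ 0.4709 -0.09    0.094 ]
 [ 0.478  -0.1212  0.094 ]] [np.float64(101.85234910925735), np.float64(102.82715907230818)]
plate [[ 0.5739 -0.0204  0.012 ]
 [ 0.5427 -0.0205  0.012 ]
 [ 0.5892 -0.1663  0.012 ]
 [ 0.4246 -0.1637  0.012 ]
 [ 0.4234 -0.0429  0.012 ]]
yaw right edge -0.9218756032873938
yaw near edge 0.5565409659263594
```

Everything agrees with the description: flange radius 25 mm, nut handle radius 88 mm, pin 63 mm out. The screw axis is at (0.486,-0.103), the head angle is about 102.3° and the setting is about 69.7°. Now the rest.

Run:
```python
from h import *
Rd=lambda a:R.from_euler('z',a,degrees=True).as_matrix()@np.diag([1,-1,-1.])
goto([.40,.275,.28],Rd(-60))
```

```text
lin [-15.45   2.09   0.73] rot [ 0.   -0.   -5.02]
```

>>> arm_command --targets '[{"rot":[0,0,-5],"linear":[-15.4,2.0,0.8],"gripper":45},{"rot":[0,0,-5],"linear":[-15.4,2.0,0.8],"gripper":45},{"rot":[0,0,-5],"linear":[-15.4,2.0,0.8],"gripper":45},{"rot":[0,0,-5],"linear":[-15.4,2.0,0.8],"gripper":45},{"rot":[0,0,-5],"linear":[-15.4,2.0,0.8],"gripper":45},{"rot":[0,0,-5],"linear":[-15.4,2.0,0.8],"gripper":45},{"rot":[0,0,-5],"linear":[-15.4,2.0,0.8],"gripper":45},{"rot":[0,0,-5],"linear":[-15.4,2.0,0.8],"gripper":45}]'

```text
time: 2.58
eef_pos: [0.403, 0.2734, 0.2779]
orientation: [0.865, -0.501, -0.0, 0.001]
force: [0.7, -0.4, -0.1]
opening: 0.48
```

Run:
```python
from h import *
print(observe()['eef_pos'],observe()['joint_vel'])
im,_=snap('wrist','w2.png')
```

```text
[0.40304714 0.27343767 0.27793846] [-0.03120608 -0.0245053   0.00763605 -0.00097512  0.00369032 -0.01243969]
```

View pics/w2.png

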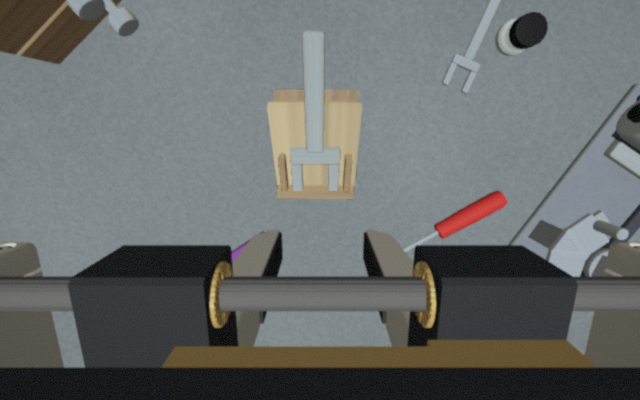

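Run:
```python
import cv2
a=cv2.imread('pics/w2.png')[25:205,255:375]
cv2.imwrite('pics/w2c.png',cv2.resize(a,None,fx=3.3,fy=3.3,interpolation=cv2.INTER_CUBIC))
```

```text
(no output)
```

View pics/w2c.png

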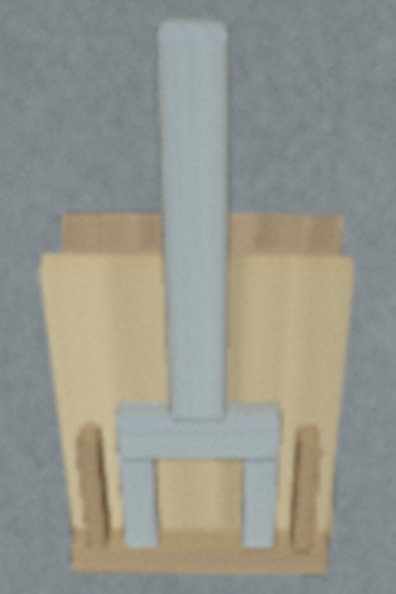

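Run:
```python
from h import *
np.set_printoptions(suppress=True,precision=4)
im,C=load('wrist','w2.png')
c=lambda x,y:(255+x/3.3-.35,25+y/3.3-.35)
s32,c32=np.sin(np.radians(32)),np.cos(np.radians(32))
P={}
for n,px,x in [('tipL',(140,547),-22),('tipR',(259,547),-22),('thrIn',(199,460),22),('thrOut',(199,405),40),('end',(194,38),165)]:
    z=.05+(x*s32+12*c32)/1000; P[n]=(plane(C,[c(*px)],z)[0],x); print(n,P[n])
E=P['end'][0]; 
A=(P['tipL'][0]+P['tipR'][0])/2
d=E-A; psi=np.arctan2(d[1],d[0]);print('yaw',np.degrees(psi),'slope',np.degrees(np.arcsin(d[2]/np.linalg.norm(d))),'len',np.linalg.norm(d))
Rs=R.from_euler('ZY',[psi,-np.radians(32)]).as_matrix();print(Rs)
for n,(p,x) in P.items(): print(n,'origin est',p-Rs@[x/1000,0,.012])
t=P['tipL'][0]-P['tipR'][0];print('w',np.linalg.norm(t),np.degrees(np.arctan2(t[1],t[0]))-90)
b=plane(C,[c(73,571),c(326,573)],.0335);print('lip',b,np.degrees(np.arctan2(*(b[0]-b[1])[[1,0]]))-90)
```

```text
tipL (array([0.372 , 0.2933, 0.0485]), -22)
tipR (array([0.3948, 0.2537, 0.0485]), -22)
thrIn (array([0.4152, 0.2912, 0.0718]), 22)
thrOut (array([0.4327, 0.3009, 0.0814]), 40)
end (array([0.5182, 0.3493, 0.1476]), 165)
yaw 29.34751950648422 slope 32.654917154624236 len 0.18365259436170298
[[ 0.7392 -0.4901 -0.4619]
 [ 0.4156  0.8717 -0.2597]
 [ 0.5299 -0.      0.848 ]]
tipL origin est [0.3938 0.3056 0.05  ]
tipR origin est [0.4166 0.266  0.05  ]
thrIn origin est [0.4045 0.2852 0.05  ]
thrOut origin est [0.4087 0.2874 0.05  ]
end origin est [0.4017 0.2838 0.05  ]
w 0.0456555205254929 29.924889880843338
lip [[0.3466 0.3113 0.0335]
 [0.3965 0.223  0.0335]] 29.458622370156462
```

```bash
cat >> h.py <<'E'
O=np.array([.4035,.285,.05]);PSI=np.radians(29.5)
Rs=R.from_euler('ZY',[PSI,-np.radians(32)]).as_matrix()
RG=np.diag([1.,1,1]); 
def toolR(Rsp): return np.c_[-Rsp[:,1],-Rsp[:,0],-Rsp[:,2]]
def tcp(o,Rsp,gx=.115,gz=.006): return np.array(o)+Rsp@[gx,0,gz]+.019*(-Rsp[:,2])
SC=np.array([.486,-.103,.068])
E
python3 - <<'E'
from h import *
T=toolR(Rs);p=tcp(O,Rs);print(p,np.linalg.det(T))
goto(p-.07*T[:,2],T);goto(p,T)
E
```

```text
[0.49437774 0.33641615 0.09991609] 1.0
lin [-0.4  -2.95  4.75] rot [5.34 0.01 0.05]
lin [-0.4  -4.44  7.13] rot [5.34 0.01 0.05]
```

>>> arm_command --targets '[{"rot":[2,0,0],"linear":[-0.4,-1.5,1.5],"gripper":45},{"rot":[4,0,0],"linear":[-0.4,-2.9,3.5],"gripper":45},{"rot":[5.3,0,0],"linear":[-0.4,-2.95,4.75],"gripper":45},{"rot":[5.3,0,0],"linear":[-0.4,-2.95,4.75],"gripper":45},{"rot":[5.3,0,0],"linear":[-0.4,-2.95,4.75],"gripper":45}]'

```text
time: 3.25
eef_pos: [0.4628, 0.3188, 0.1633]
orientation: [0.832, -0.483, 0.138, -0.237]
force: [0.7, -0.6, 1.2]
opening: 0.481
```

Run:
```python
from h import *
T=toolR(Rs);p=tcp(O,Rs)
goto(p,T)
snap('wrist','w3.png')
```

```text
lin [0.01 0.11 2.92] rot [0.03 0.02 0.04]
```

View pics/w3.png

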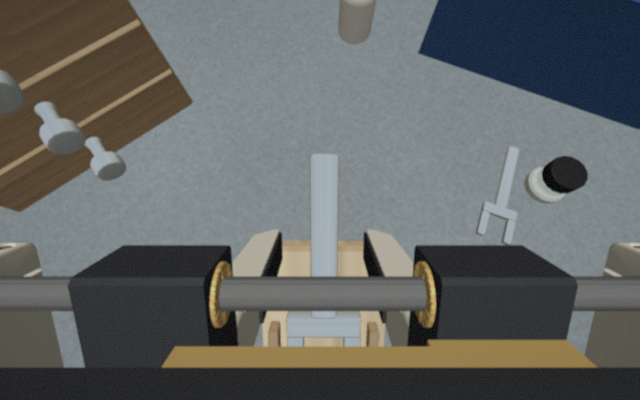

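The handle is centred between the fingers, with its end at (324,153). I'll check how far along it the grip falls.

Run:
```python
from h import *
c=optics.calibration('wrist');K=np.array(c['mtx']);M=np.array(c['tool_from_camera'])
for px in [(324.5,156),(324.5,153)]:
  for zt in (.048,.054):
    d=M[:3,:3]@np.linalg.inv(K)@np.r_[px,1];o=M[:3,3];q=o+d*(zt-o[2])/d[2];print(px,zt,q)
```

```text
(324.5, 156) 0.048 [ 0.00038107 -0.04468037  0.048     ]
(324.5, 156) 0.054 [ 0.00041795 -0.04406778  0.054     ]
(324.5, 153) 0.048 [ 0.00037526 -0.04666389  0.048     ]
(324.5, 153) 0.054 [ 0.00041197 -0.04610715  0.054     ]
```

>>> arm_command --targets '[{"rot":[0,0,0],"linear":[0,0.1,1.5],"gripper":45},{"rot":[0,0,0],"linear":[0,0.1,2.9],"gripper":45},{"rot":[0,0,0],"linear":[0,0.1,2.9],"gripper":45},{"rot":[0,0,0],"linear":[0,0.1,2.9],"gripper":0},{"rot":[0,0,0],"linear":[0,0.1,2.9],"gripper":0},{"rot":[0,0,0],"linear":[0,0.1,2.9],"gripper":0},{"rot":[0,0,0],"linear":[0,0.1,2.9],"gripper":0},{"rot":[0,0,0],"linear":[0,0.1,2.9],"gripper":0}]'

```text
time: 4.3
eef_pos: [0.4931, 0.3375, 0.0981]
orientation: [0.832, -0.482, 0.138, -0.238]
force: [-0.1, -3.6, 7.1]
opening: 0.211
```

Run:
```python
from h import *
s=observe();print(s['force'],s['ft_torque'],s['opening']*93,s['eef_pos'])
np.save('grasp.npy',{'p':s['eef_pos'],'q':s['orientation']},allow_pickle=True)
snap('wrist','w4.png')
```

```text
[-0.06097447 -3.57112955  7.13238422] [-0.35911766 -0.25846597 -0.22488803] 19.668589588554934 [0.49313245 0.33749821 0.0981203 ]
```

View pics/w4.png

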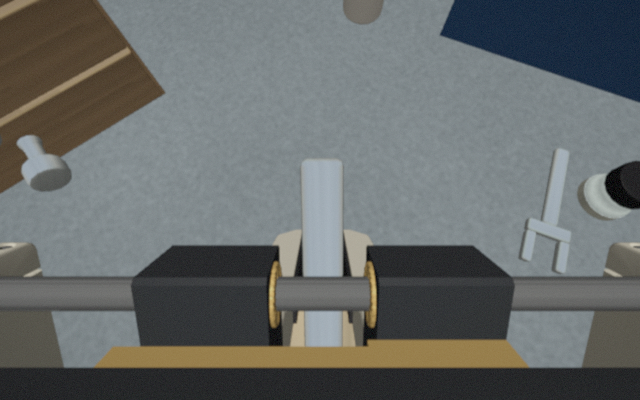

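Run:
```python
from h import *
c=optics.calibration('wrist');K=np.array(c['mtx']);M=np.array(c['tool_from_camera'])
im=cv2.imread('pics/w4.png');cv2.imwrite('pics/w4c.png',cv2.resize(im[150:250,280:370],None,fx=6,fy=6,interpolation=cv2.INTER_CUBIC))
for px in [(322.5,159),(322.5,163),(301.5,200),(343.5,200)]:
    zt=-.025
    d=M[:3,:3]@np.linalg.inv(K)@np.r_[px,1];o=M[:3,3];q=o+d*(zt-o[2])/d[2];print(px,zt,q)
goto(np.load('grasp.npy',allow_pickle=True).item()['p']-[0,0,-.12],toolR(Rs))
```

```text
(322.5, 159) -0.025 [-0.00094039 -0.05082352 -0.025     ]
(322.5, 163) -0.025 [-0.00093789 -0.04906758 -0.025     ]
(301.5, 200) -0.025 [-0.01042225 -0.03229378 -0.025     ]
(343.5, 200) -0.025 [ 0.00859321 -0.03232194 -0.025     ]
lin [ 0.   -2.54 -4.07] rot [0.01 0.03 0.05]
```

View pics/w4c.png

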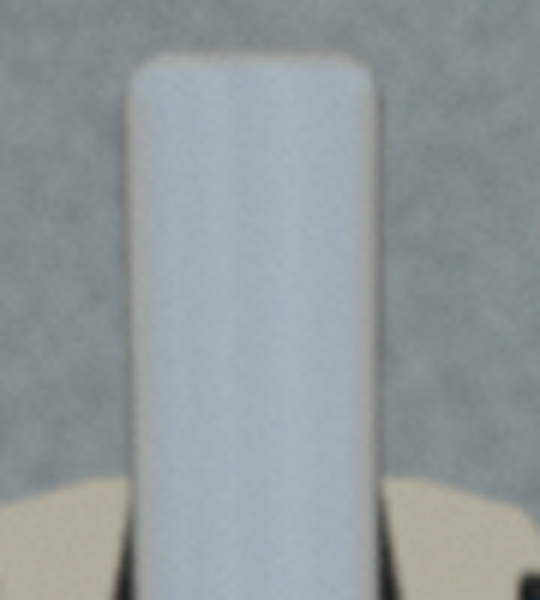

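>>> arm_command --targets '[{"rot":[0,0,0],"linear":[0,-0.3,-0.5],"gripper":0},{"rot":[0,0,0],"linear":[0,-0.8,-1.2],"gripper":0},{"rot":[0,0,0],"linear":[0,-1.6,-2.5],"gripper":0},{"rot":[0,0,0],"linear":[0,-2.5,-4.1],"gripper":0},{"rot":[0,0,0],"linear":[0,-2.5,-4.1],"gripper":0},{"rot":[0,0,0],"linear":[0,-2.5,-4.1],"gripper":0}]'

```text
time: 5.1
eef_pos: [0.4914, 0.3367, 0.2159]
orientation: [0.832, -0.482, 0.137, -0.237]
force: [0.1, 0.2, -3.7]
opening: 0.213
```

Run:
```python
from h import *
s=observe();print(s['force'],s['ft_torque'],s['opening']*93,s['eef_pos'])
Rf=R.from_euler('z',102.3,degrees=True).as_matrix()
print(tcp(SC+[0,0,.06],Rf))
goto(tcp(SC+[0,0,.06],Rf),toolR(Rf))
# via
Rv=R.from_euler('z',65,degrees=True).as_matrix()
goto([.50,.20,.2],toolR(Rv))
```

```text
[ 0.13383294  0.18698846 -3.65271287] [-0.2002938   0.30808139 -0.02913105] 19.77284394552552 [0.49142002 0.33669458 0.21586666]
[0.46150151 0.00936024 0.115     ]
lin [10.76  8.55 -0.54] rot [ -4.56  -3.34 -11.75]
lin [ 4.91  2.4  -0.73] rot [-5.12 -1.62 -5.71]
```

>>> arm_command --targets '[{"rot":[-1.7,-0.5,-1.9],"linear":[1.6,0.8,-0.25],"gripper":0},{"rot":[-3.4,-1.1,-3.8],"linear":[3.3,1.6,-0.5],"gripper":0},{"rot":[-5.1,-1.6,-5.7],"linear":[4.9,2.4,-0.7],"gripper":0},{"rot":[-5.1,-1.6,-5.7],"linear":[4.9,2.4,-0.7],"gripper":0},{"rot":[-5.1,-1.6,-5.7],"linear":[4.9,2.4,-0.7],"gripper":0},{"rot":[-5.1,-1.6,-5.7],"linear":[4.9,2.4,-0.7],"gripper":0}]'

```text
time: 5.85
eef_pos: [0.5004, 0.2009, 0.198]
orientation: [0.976, -0.217, 0.001, -0.0]
force: [-0.2, -0.8, -2.5]
opening: 0.214
```

Run:
```python
from h import *
s=observe();print(s['force'],s['opening']*93,s['eef_pos'])
Rf=R.from_euler('z',102.3,degrees=True).as_matrix()
goto(tcp(SC+[0,0,.065],Rf),toolR(Rf))
```

```text
[-0.16892029 -0.76657879 -2.50310364] 19.912800855453 [0.50043175 0.20087203 0.19803297]
lin [1.83 7.6  3.12] rot [-0.   -0.01 -6.23]
```

>>> arm_command --targets '[{"rot":[0,0,-1.5],"linear":[0.5,1.9,0.5],"gripper":0},{"rot":[0,0,-3],"linear":[0.9,3.8,1],"gripper":0},{"rot":[0,0,-4.6],"linear":[1.4,5.7,2],"gripper":0},{"rot":[0,0,-6.2],"linear":[1.8,7.6,3.1],"gripper":0},{"rot":[0,0,-6.2],"linear":[1.8,7.6,3.1],"gripper":0},{"rot":[0,0,-6.2],"linear":[1.8,7.6,3.1],"gripper":0},{"rot":[0,0,-6.2],"linear":[1.8,7.6,3.1],"gripper":0}]'

```text
time: 6.72
eef_pos: [0.4615, 0.0104, 0.1227]
orientation: [0.994, 0.105, 0.003, -0.0]
force: [-0.3, 0.8, -2.8]
opening: 0.213
```

Run:
```python
from h import *
s=observe();print(s['force'],s['opening']*93,s['eef_pos'],R.from_quat(s['orientation']).as_matrix().round(3))
Rf=R.from_euler('z',102.3,degrees=True).as_matrix()
goto(tcp(SC+[0,0,.035],Rf),toolR(Rf))
a,_=snap('top','t5.png');b,_=snap('scene','s5.png');snap('wrist','w5.png')
cv2.imwrite('pics/t5c.png',cv2.resize(a[125:215,300:400],None,fx=6,fy=6,interpolation=cv2.INTER_CUBIC))
cv2.imwrite('pics/s5c.png',cv2.resize(b[190:290,250:350],None,fx=6,fy=6,interpolation=cv2.INTER_CUBIC))
```

```text
[-0.32438674  0.763384   -2.76492418] 19.850190923152752 [0.46146754 0.01042464 0.12268537] [[ 0.978  0.21   0.005]
 [ 0.21  -0.978  0.001]
 [ 0.005 -0.    -1.   ]]
lin [-0.01  0.04  1.31] rot [-0.   -0.05 -0.03]
```

View pics/t5c.png

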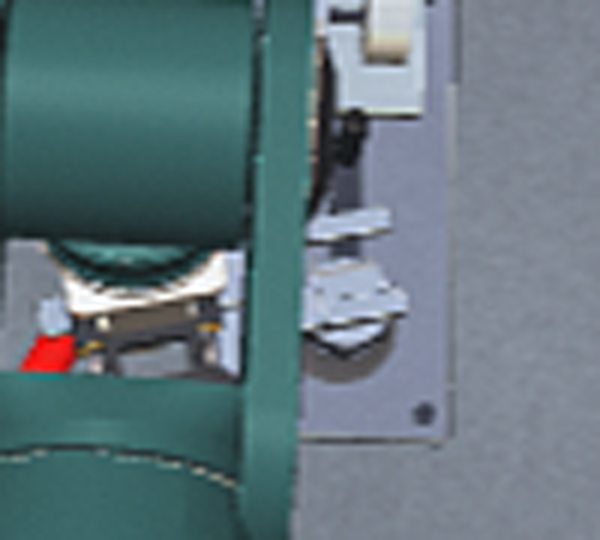

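View pics/s5c.png

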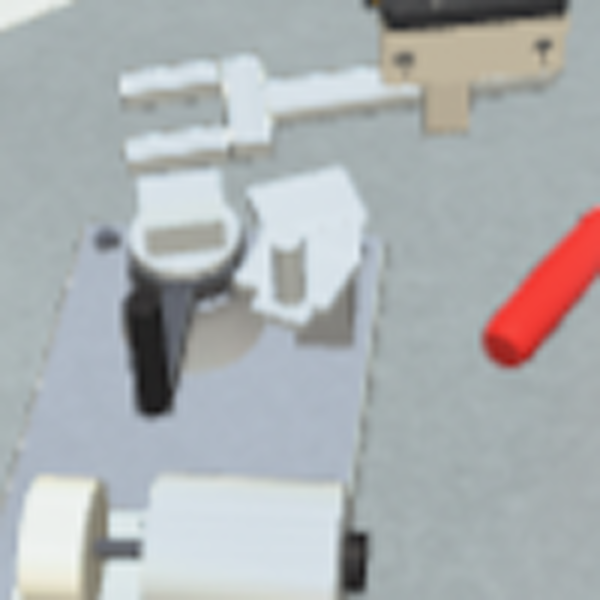

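View pics/w5.png

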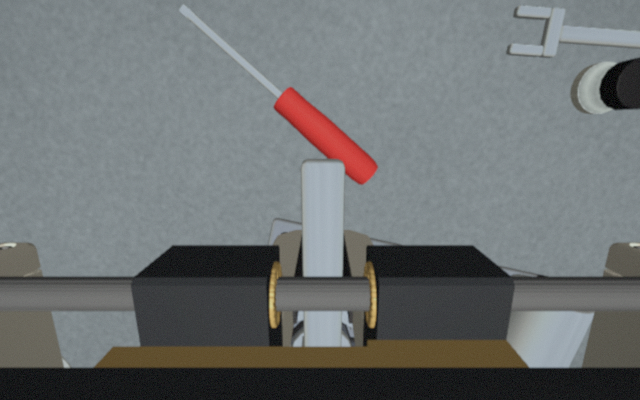

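The spanner hangs above the head. I'll check the predicted jaw corner pixels against the picture.

```bash
cat >> h.py <<'E'
def spanner_in_hand(s,gx=.115):
    T=R.from_quat(s['orientation']).as_matrix()
    Rsp=np.c_[-T[:,1],-T[:,0],-T[:,2]]
    return s['eef_pos']-Rsp@[gx,0,.006]+.019*Rsp[:,2],Rsp
E
python3 - <<'E'
from h import *
for n,f,(y0,x0),k in [('scene','s5.png',(190,250),6),('top','t5.png',(125,300),6)]:
    im,C=load(n,f);s=np.load('pics/'+f[:-4]+'.npy',allow_pickle=True).item()['s']
    o,Rsp=spanner_in_hand(s)
    if n=='scene': print(o-SC,Rsp.round(3).tolist())
    P=[o+Rsp@np.array(q)/1000 for q in [(-22,29,12),(-22,16,12),(22,16,12),(22,-16,12),(-22,-16,12),(-22,-29,12),(40,29,12),(40,-29,12)]]
    c=cv2.resize(im[y0:y0+100,x0:x0+100],None,fx=k,fy=k,interpolation=cv2.INTER_CUBIC)
    for p in proj(C,P): cv2.circle(c,tuple(int(round(v)) for v in ((p[0]-x0+.5)*k-.5,(p[1]-y0+.5)*k-.5)),3,(0,0,255),-1)
    cv2.imwrite('pics/o_'+f,c)
E
```

```text
[-0.0004097   0.00098869  0.06764792] [[-0.21, -0.978, -0.005], [0.978, -0.21, -0.001], [0.0, -0.005, 1.0]]
```

View pics/o_s5.png

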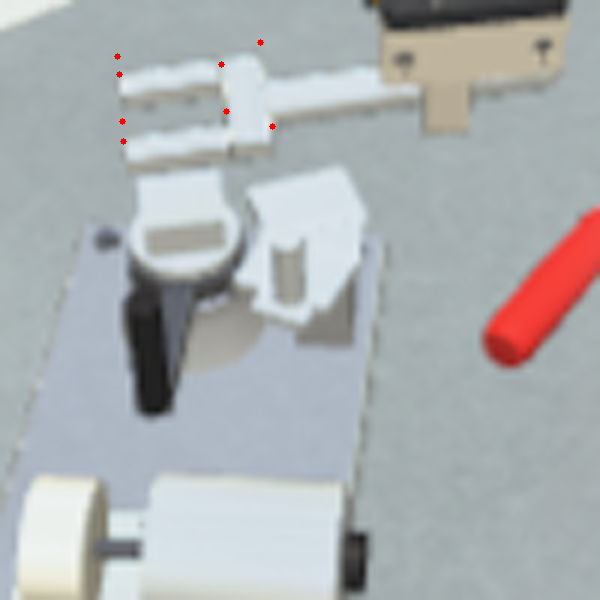

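View pics/o_t5.png

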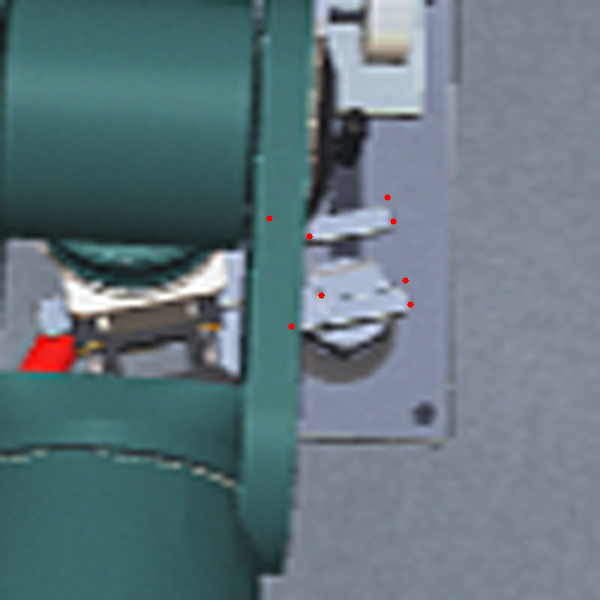

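Run:
```python
from h import *
np.set_printoptions(suppress=True,precision=1)
s=np.load('pics/s5.npy',allow_pickle=True).item()['s'];o,Rsp=spanner_in_hand(s)
Cs,Ct=cam('scene'),cam('top')
Z=lambda a:R.from_euler('z',a,degrees=True).as_matrix()
Rh=Z(102.3);Rp=Z(-.3)
im=cv2.imread('pics/s5.png');k=9;y0,x0=195,262
c=cv2.resize(im[y0:y0+65,x0:x0+85],None,fx=k,fy=k,interpolation=cv2.INTER_CUBIC)
pts=[SC+Rh@np.array(q)/1000 for q in [(18,10,26),(18,-10,26),(-18,-10,26),(-18,10,26),(18,-15,18),(-18,-15,18)]]
pts+=[SC+25e-3*np.array([np.cos(a),np.sin(a),0]) for a in np.linspace(0,6.28,13)]
pts.append(SC+[.064*np.cos(np.radians(54.3)),.064*np.sin(np.radians(54.3)),.034])
pts+=[o+Rsp@np.array(q)/1000 for q in [(-22,22,12),(-22,-22,12),(100,-10,12),(60,-10,12)]]
for p in proj(Cs,pts): cv2.circle(c,tuple(int(round(v)) for v in ((p[0]-x0+.5)*k-.5,(p[1]-y0+.5)*k-.5)),3,(0,0,255),-1)
cv2.imwrite('pics/o2.png',c)
```

```text
(no output)
```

View pics/o2.png

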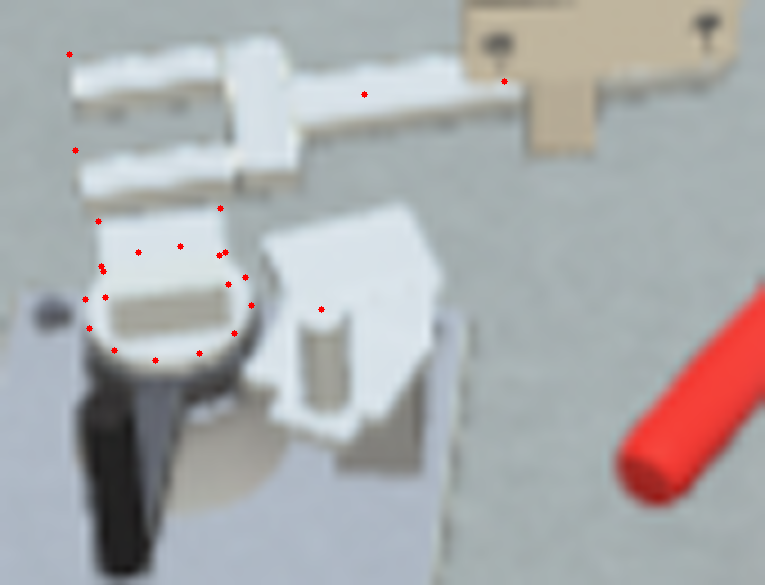

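Run:
```python
from h import *
s=np.load('pics/t5.npy',allow_pickle=True).item()['s'];o,Rsp=spanner_in_hand(s)
Ct=cam('top')
Z=lambda a:R.from_euler('z',a,degrees=True).as_matrix()
Rh=Z(102.3)
for f,y0,x0,sp in (('t5',140,340,1),('top0',140,335,0)):
    im=cv2.imread(f'pics/{f}.png');k=12
    c=cv2.resize(im[y0:y0+50,x0:x0+50],None,fx=k,fy=k,interpolation=cv2.INTER_CUBIC)
    pts=[SC+Rh@np.array(q)/1000 for q in [(18,10,26),(18,-10,26),(-18,-10,26),(-18,10,26)]]
    pts+=[SC+25e-3*np.array([np.cos(a),np.sin(a),0]) for a in np.linspace(0,6.28,13)]
    pts.append(SC+[.064*np.cos(np.radians(54.3)),.064*np.sin(np.radians(54.3)),.034])
    if sp: pts=[o+Rsp@np.array(q)/1000 for q in [(-22,29,12),(-22,16,12),(-22,-16,12),(-22,-29,12),(0,-16,12),(0,-29,12),(0,16,12),(0,29,12)]]
    for p in proj(Ct,pts): cv2.circle(c,tuple(int(round(v)) for v in ((p[0]-x0+.5)*k-.5,(p[1]-y0+.5)*k-.5)),3,(0,0,255),-1)
    cv2.imwrite(f'pics/o3{f}.png',c)
```

```text
(no output)
```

View pics/o3t5.png

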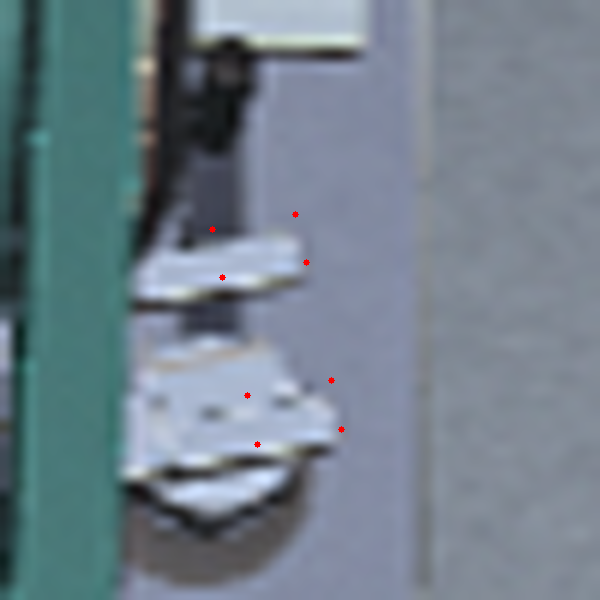

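View pics/o3top0.png

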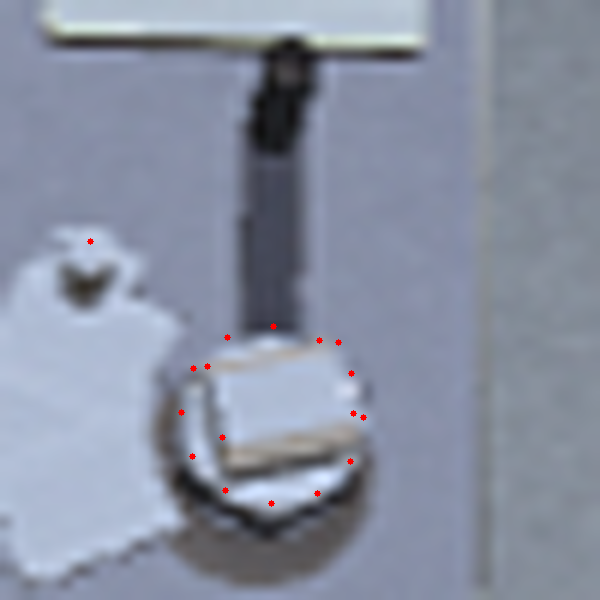

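Spanner and rig share the same view bias, within about 1 mm across. The spanner sits about 4 mm low in the hand, which doesn't matter here. Lowering now.

>>> arm_command --targets '[{"rot":[0,-0.05,0],"linear":[0,0.04,0.6],"gripper":0},{"rot":[0,-0.05,0],"linear":[0,0.04,1.2],"gripper":0},{"rot":[0,-0.05,0],"linear":[0,0.04,1.5],"gripper":0},{"rot":[0,-0.05,0],"linear":[0,0.04,1.7],"gripper":0},{"rot":[0,-0.05,0],"linear":[0,0.04,1.8],"gripper":0},{"rot":[0,-0.05,0],"linear":[0,0.04,1.9],"gripper":0}]'

```text
time: 7.62
eef_pos: [0.4617, 0.0086, 0.0748]
orientation: [0.994, 0.106, -0.0, 0.0]
force: [-0.1, -0.5, -2.3]
opening: 0.211
```

Run:
```python
from h import *
s=observe();print(s['force'],s['ft_torque'],s['eef_pos'])
o,r=spanner_in_hand(s);print(o-SC)
b,_=snap('scene','s6.png')
cv2.imwrite('pics/s6c.png',cv2.resize(b[195:260,262:347],None,fx=9,fy=9,interpolation=cv2.INTER_CUBIC))
```

```text
[-0.12152887 -0.52550004 -2.30999932] [ 0.09725554 -0.11516642 -0.00621483] [0.46173326 0.00863091 0.07484808]
[-9.12331404e-05 -7.97187674e-04  1.98660894e-02]
```

View pics/s6c.png

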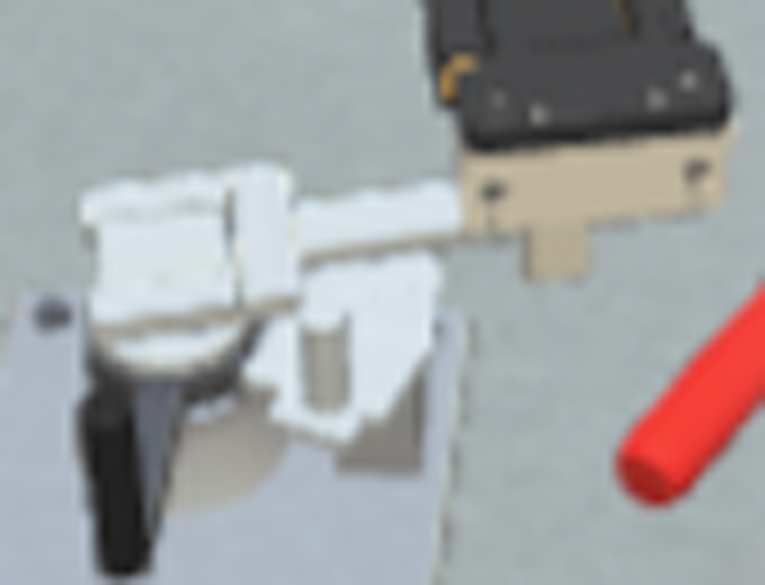

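The jaw straddles the head with no contact force. Going on down.

>>> arm_command --targets '[{"rot":[0,0,0],"linear":[0,0,0.2],"gripper":0},{"rot":[0,0,0],"linear":[0,0,0.4],"gripper":0},{"rot":[0,0,0],"linear":[0,0,0.55],"gripper":0},{"rot":[0,0,0],"linear":[0,0,0.65],"gripper":0},{"rot":[0,0,0],"linear":[0,0,0.65],"gripper":0}]'

```text
time: 8.3
eef_pos: [0.4616, 0.0087, 0.0585]
orientation: [0.994, 0.106, -0.001, 0.0]
force: [-1.0, 1.8, -0.2]
opening: 0.21
```

Run:
```python
from h import *
s=observe();print(s['force'],s['ft_torque'],s['eef_pos'])
o,r=spanner_in_hand(s);print(o-SC)
```

```text
[-1.00034218  1.79980125 -0.15815944] [-0.01713559 -0.03717037 -0.05868864] [0.46159831 0.00868528 0.05847283]
[-0.00021518 -0.00074252  0.00347299]
```

>>> arm_command --targets '[{"rot":[0,0,0],"linear":[0,0,0.08],"gripper":0},{"rot":[0,0,0],"linear":[0,0,0.08],"gripper":0},{"rot":[0,0,0],"linear":[0,0,0.08],"gripper":0}]'

```text
time: 8.68
eef_pos: [0.4616, 0.0086, 0.0565]
orientation: [0.994, 0.106, -0.001, 0.0]
force: [0.2, 1.1, -0.2]
opening: 0.209
```

Run:
```python
from h import *
s=observe();print(s['force'],s['ft_torque'],s['eef_pos'])
o,r=spanner_in_hand(s);print(o-SC)
b,_=snap('scene','s7.png')
cv2.imwrite('pics/s7c.png',cv2.resize(b[195:260,262:347],None,fx=9,fy=9,interpolation=cv2.INTER_CUBIC))
```

```text
[ 0.22081046  1.0581177  -0.18999541] [-2.34550371e-02 -1.37700986e-01  1.22831601e-04] [0.46159452 0.00864623 0.05652856]
[-0.0002186  -0.00078056  0.00153667]
```

View pics/s7c.png

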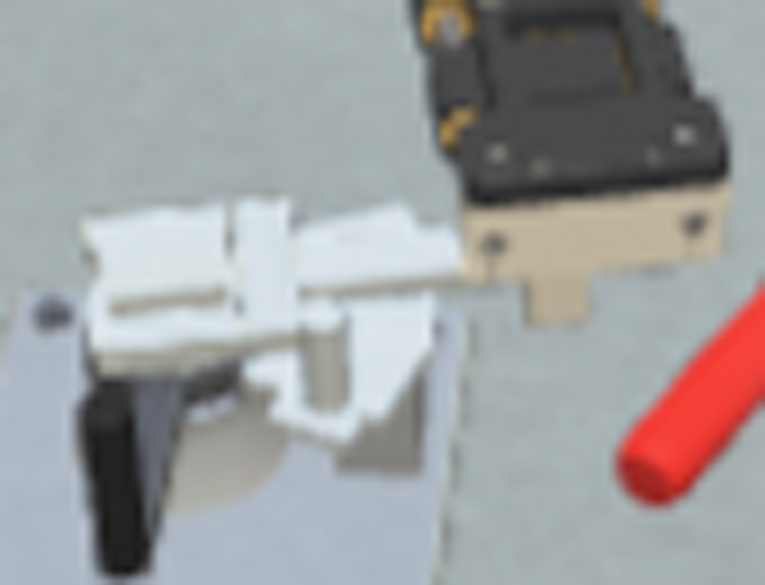

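>>> arm_command --targets '[{"rot":[0,0,0],"linear":[0,0,0.06],"gripper":0},{"rot":[0,0,0],"linear":[0,0,0.06],"gripper":0},{"rot":[0,0,0],"linear":[0,0,0.06],"gripper":0}]'

```text
time: 9.1
eef_pos: [0.4618, 0.0087, 0.0555]
orientation: [0.994, 0.106, -0.0, 0.0]
force: [-2.1, 1.7, 6.3]
opening: 0.21
```

Run:
```python
from h import *
s=observe();print(s['force'],s['ft_torque'],s['eef_pos'])
o,r=spanner_in_hand(s);print(o-SC)
b,_=snap('wrist','w7.png')
```

```text
[-2.10749611  1.71342066  6.34119619] [ 0.14061461  0.17753366 -0.03717017] [0.46180048 0.00871071 0.05546778]
[-2.87193400e-05 -7.20278635e-04  4.69474911e-04]
```

View pics/w7.png

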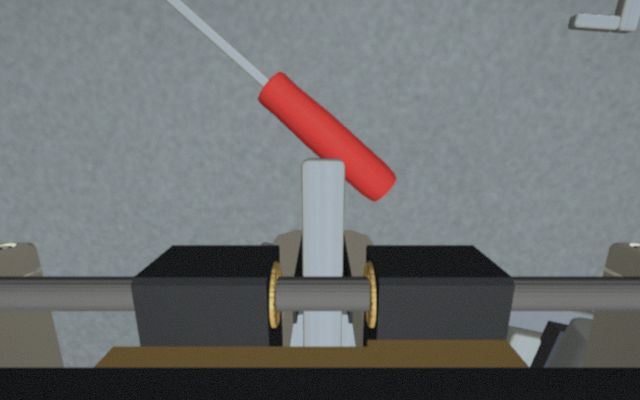

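Firm contact: +6 N with the origin 0.5 mm above the flange, so it is seated. Now the swing rows.

Run:
```python
from h import *
s=observe();p=s['eef_pos'];r=p[:2]-SC[:2];print(np.degrees(np.arctan2(r[1],r[0])),np.linalg.norm(r))
R0=R.from_quat(s['orientation']).as_matrix()
for d in (5,10,15,20,25,29,32,34,36):
    Q=R.from_euler('z',-d,degrees=True)
    n=SC+Q.apply(p-SC);print(d,(R0.T@(n-p)/.025).round(2),(R.from_matrix(R0.T@(Q.as_matrix()@R0)).as_rotvec(degrees=True)/6).round(2))
```

```text
102.229699050969 0.11431452671461294
5 [ 0.4   0.02 -0.  ] [0.   0.   0.83]
10 [ 0.79  0.07 -0.  ] [0.   0.   1.67]
15 [ 1.18  0.15 -0.  ] [0.  0.  2.5]
20 [ 1.56  0.27 -0.  ] [0.   0.   3.33]
25 [ 1.93  0.43 -0.  ] [0.   0.   4.17]
29 [ 2.22  0.57 -0.  ] [0.   0.   4.83]
32 [ 2.42  0.69 -0.  ] [0.   0.   5.33]
34 [ 2.56  0.78 -0.  ] [0.   0.   5.67]
36 [ 2.69  0.87 -0.  ] [0. 0. 6.]
```

>>> arm_command --targets '[{"rot":[0,0,0],"linear":[0,0,0],"gripper":0},{"rot":[0,0,0],"linear":[0,0,0],"gripper":0},{"rot":[0,0,0.8],"linear":[0.4,0.02,0],"gripper":0},{"rot":[0,0,1.7],"linear":[0.79,0.07,0],"gripper":0},{"rot":[0,0,2.5],"linear":[1.18,0.15,0],"gripper":0},{"rot":[0,0,3.3],"linear":[1.56,0.27,0],"gripper":0},{"rot":[0,0,4.2],"linear":[1.93,0.43,0],"gripper":0},{"rot":[0,0,4.8],"linear":[2.22,0.57,0],"gripper":0}]'

```text
time: 10.15
eef_pos: [0.5189, 0.006, 0.0554]
orientation: [0.989, -0.146, -0.001, 0.001]
force: [-9.5, -2.8, 12.4]
opening: 0.214
```

Run:
```python
from h import *
s=observe();p=s['eef_pos'];r=p[:2]-SC[:2];print(s['force'],s['ft_torque'],p,np.degrees(np.arctan2(r[1],r[0])),np.linalg.norm(r))
R0=R.from_quat(s['orientation']).as_matrix();print(np.degrees(np.arctan2(R0[1,0],R0[0,0]))+90)
for a in (72,70,68,66):
    Q=R.from_euler('z',a,degrees=True).as_matrix()
    goto(tcp(SC+[0,0,.0005],Q,.1143),toolR(Q))
```

```text
[-9.53512903 -2.77910446 12.43766146] [-0.59175068  1.64053079 -0.05322915] [0.51886006 0.00602581 0.05536313] 73.22734610726131 0.1138701516542651
73.18168039349916
lin [ 0.1  -0.02 -0.01] rot [0.01 0.02 0.2 ]
lin [ 0.26 -0.01 -0.01] rot [0.01 0.02 0.53]
lin [ 0.42  0.   -0.01] rot [0.01 0.02 0.86]
lin [ 0.58  0.02 -0.01] rot [0.01 0.02 1.2 ]
```

>>> arm_command --targets '[{"rot":[0,0,0.2],"linear":[0.1,0,-0.03],"gripper":0},{"rot":[0,0,0.3],"linear":[0.18,0,-0.04],"gripper":0},{"rot":[0,0,0.5],"linear":[0.26,0,-0.04],"gripper":0},{"rot":[0,0,0.5],"linear":[0.26,0,-0.04],"gripper":0}]'

```text
time: 10.65
eef_pos: [0.5248, 0.0044, 0.0556]
orientation: [0.985, -0.171, -0.001, 0.0]
force: [-3.8, -3.0, -0.0]
opening: 0.211
```

Run:
```python
from h import *
s=observe();p=s['eef_pos'];r=p[:2]-SC[:2];print(s['force'],s['ft_torque'],p,np.degrees(np.arctan2(r[1],r[0])),np.linalg.norm(r))
R0=R.from_quat(s['orientation']).as_matrix();print(np.degrees(np.arctan2(R0[1,0],R0[0,0]))+90)
b,_=snap('scene','s8.png')
cv2.imwrite('pics/s8c.png',cv2.resize(b[195:260,262:347],None,fx=9,fy=9,interpolation=cv2.INTER_CUBIC))
for a in (70,68,66):
    Q=R.from_euler('z',a,degrees=True).as_matrix()
    goto(tcp(SC+[0,0,.0005],Q,.1143),toolR(Q))
```

```text
[-3.84869722 -3.01563409 -0.01304891] [-0.52089279  0.51776397 -0.18379127] [0.52483076 0.00435903 0.0556358 ] 70.1154131621477 0.11416562053051568
70.34087733606708
lin [ 0.01 -0.    0.01] rot [0.01 0.01 0.06]
lin [ 0.17 -0.    0.01] rot [0.01 0.01 0.39]
lin [0.33 0.01 0.01] rot [0.01 0.01 0.73]
```

View pics/s8c.png

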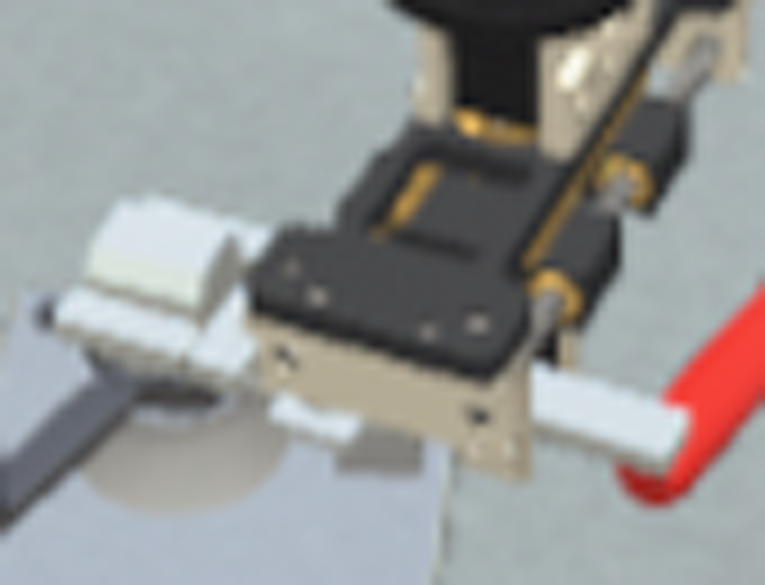

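>>> arm_command --targets '[{"rot":[0,0,0.2],"linear":[0.1,0,0],"gripper":0},{"rot":[0,0,0.4],"linear":[0.18,0,0],"gripper":0},{"rot":[0,0,0.4],"linear":[0.18,0,0],"gripper":0}]'

```text
time: 11.08
eef_pos: [0.5272, 0.0036, 0.0555]
orientation: [0.982, -0.191, -0.003, 0.0]
force: [-23.5, 3.6, 11.1]
opening: 0.212
```

Run:
```python
from h import *
s=observe();p=s['eef_pos'];r=p[:2]-SC[:2];print(s['force'],s['ft_torque'],p,np.degrees(np.arctan2(r[1],r[0])),np.linalg.norm(r))
R0=R.from_quat(s['orientation']).as_matrix();print(np.degrees(np.arctan2(R0[1,0],R0[0,0]))+90)
```

```text
[-23.51992816   3.58599648  11.06711781] [0.46462886 3.96457598 0.23737117] [0.5272427  0.00364352 0.05547917] 68.85680577543015 0.11434071921196308
67.93129076497655
```

Pin contact: -23 N at a handle angle of about 69°. I'll back off slightly, open and rise.

>>> arm_command --targets '[{"rot":[0,0,-0.2],"linear":[-0.08,0,-0.02],"gripper":0},{"rot":[0,0,-0.2],"linear":[-0.08,0,-0.02],"gripper":0},{"rot":[0,0,-0.2],"linear":[-0.08,0,-0.02],"gripper":50},{"rot":[0,0,-0.2],"linear":[-0.08,0,-0.02],"gripper":50},{"rot":[0,0,-0.2],"linear":[-0.08,0,-0.02],"gripper":50},{"rot":[0,0,-0.2],"linear":[-0.08,0,-1],"gripper":50},{"rot":[0,0,-0.2],"linear":[-0.08,0,-3],"gripper":50},{"rot":[0,0,-0.2],"linear":[-0.08,0,-5],"gripper":50}]'

```text
time: 12.08
eef_pos: [0.5274, 0.0038, 0.1823]
orientation: [0.983, -0.181, -0.001, 0.0]
force: [0.7, 1.0, -0.3]
opening: 0.537
```

Run:
```python
from h import *
s=observe();print(s['force'],s['eef_pos'],s['opening']*93)
Rd=lambda a:R.from_euler('z',a,degrees=True).as_matrix()@np.diag([1,-1,-1.])
goto([.45,-.1,.26],Rd(-40))
goto([.45,-.12,.26],Rd(-70))
```

```text
[ 0.72808291  1.02793931 -0.33486026] [0.527408   0.00381635 0.18228217] 49.89822546484786
lin [-1.42  4.99 -3.1 ] rot [0.01 0.01 3.19]
lin [-1.13  5.73 -3.1 ] rot [0.01 0.01 8.19]
```

Run:
```python
from h import *
Rd=lambda a:R.from_euler('z',a,degrees=True).as_matrix()@np.diag([1,-1,-1.])
goto([.49,-.16,.26],Rd(30))
```

```text
lin [ 0.93  6.66 -3.11] rot [ 0.    0.01 -8.48]
```

>>> arm_command --targets '[{"rot":[0,0,-1.5],"linear":[0.2,1,-1.5],"gripper":50},{"rot":[0,0,-3],"linear":[0.4,3,-3.1],"gripper":50},{"rot":[0,0,-4.6],"linear":[0.6,5,-3.1],"gripper":50},{"rot":[0,0,-6.4],"linear":[0.9,6.7,-3.1],"gripper":50},{"rot":[0,0,-8],"linear":[0.9,6.7,-3.1],"gripper":50},{"rot":[0,0,-8.5],"linear":[0.9,6.7,-3.1],"gripper":50},{"rot":[0,0,-8.5],"linear":[0.9,6.7,-3.1],"gripper":50}]'

```text
time: 12.95
eef_pos: [0.4891, -0.1608, 0.2585]
orientation: [0.966, 0.26, -0.0, 0.0]
force: [-0.3, 0.1, 0.2]
opening: 0.54
```

Run:
```python
from h import *
print(observe()['eef_pos'],abs(observe()['joint_vel']).max())
im,_=snap('wrist','w9.png')
```

```text
[ 0.48905732 -0.1608459   0.25853541] 0.034117994939438165
```

View pics/w9.png

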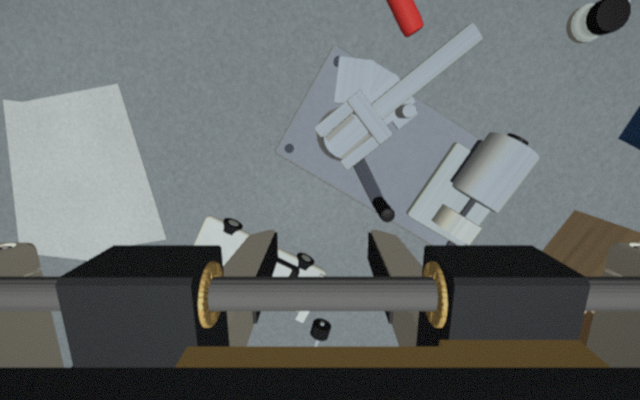

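Run:
```python
from h import *
im,C=load('wrist','w9.png')
k=3.6;x0,y0=300,10
cv2.imwrite('pics/w9c.png',cv2.resize(im[y0:y0+220,x0:x0+200],None,fx=2.7,fy=2.7,interpolation=cv2.INTER_CUBIC))
# handle axis
print(plane(C,[(382,205)],.112))
h=plane(C,[(478.5,29),(482,40)],.080);print(h)
for a in plane(C,[(382,205)],.112): print(np.degrees(np.arctan2(*(a-SC)[[1,0]])),np.linalg.norm((a-SC)[:2]))
```

```text
[[ 0.54889285 -0.14232069  0.112     ]]
[[0.54361544 0.05125572 0.08      ]
 [0.55257382 0.04504321 0.08      ]]
-32.01367408986122 0.07417295482010841
```

View pics/w9c.png

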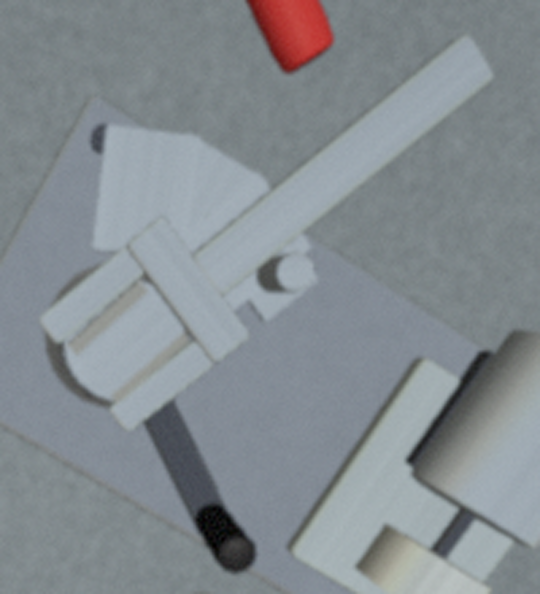

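Run:
```python
from h import *
im,C=load('wrist','w9.png')
f=lambda x,y:(300+x/2.7-.3,10+y/2.7-.3)
a=plane(C,[f(236,553)],.112)[0];print(a,np.degrees(np.arctan2(*(a-SC)[[1,0]])),np.linalg.norm((a-SC)[:2]))
a=plane(C,[f(480,57)],.080)[0];print(a,np.degrees(np.arctan2(*(a-SC)[[1,0]])),np.linalg.norm((a-SC)[:2]))
# head from throat/prong edges
p=plane(C,[f(40,322),f(132,248),f(125,428),f(215,362)],.080);print(p,[np.degrees(np.arctan2(*(v)[[1,0]])) for v in (p[1]-p[0],p[3]-p[2])])
e=plane(C,[f(290,271)],.102)[0];print('pin',e)
Rd=lambda a:R.from_euler('z',a,degrees=True).as_matrix()@np.diag([1,-1,-1.])
L=np.radians(-33);n=SC+.088*np.array([np.cos(L),np.sin(L),0])
goto([n[0],n[1],.16],Rd(50));goto([n[0],n[1],.076],Rd(50))
```

```text
[ 0.55881892 -0.14813877  0.112     ] -31.793816862117325 0.08567440329705069
[0.54372475 0.04945087 0.08      ] 69.26108231259015 0.1630135443188958
[[ 0.45218517 -0.11250041  0.08      ]
 [ 0.46885852 -0.0708869   0.08      ]
 [ 0.50235582 -0.13135924  0.08      ]
 [ 0.51948512 -0.09115978  0.08      ]] [np.float64(68.16542511360531), np.float64(66.92076929168906)]
pin [ 0.52132155 -0.05107417  0.102     ]
lin [2.65 1.08 3.94] rot [-0.    0.01 -3.32]
lin [2.65 1.08 7.3 ] rot [-0.    0.01 -3.32]
```

>>> arm_command --targets '[{"rot":[0,0,-1.7],"linear":[1.3,0.5,2],"gripper":40},{"rot":[0,0,-3.3],"linear":[2.6,1.05,3.9],"gripper":40},{"rot":[0,0,-3.3],"linear":[2.6,1.05,3.9],"gripper":40},{"rot":[0,0,-3.3],"linear":[2.6,1.05,5.5],"gripper":40},{"rot":[0,0,-3.3],"linear":[2.6,1.05,7.2],"gripper":40},{"rot":[0,0,-3.3],"linear":[2.6,1.05,7.2],"gripper":40},{"rot":[0,0,-3.3],"linear":[2.6,1.05,7.2],"gripper":40}]'

```text
time: 13.88
eef_pos: [0.559, -0.1512, 0.0812]
orientation: [0.907, 0.421, 0.0, 0.001]
force: [0.7, -0.3, 1.3]
opening: 0.43
```

Run:
```python
from h import *
s=observe();print(s['force'],s['eef_pos'],s['opening']*93)
b,_=snap('scene','s10.png');snap('wrist','w10.png')
cv2.imwrite('pics/s10c.png',cv2.resize(b[190:290,235:350],None,fx=6,fy=6,interpolation=cv2.INTER_CUBIC))
```

```text
[ 0.71857664 -0.33104931  1.27304182] [ 0.55895563 -0.15119879  0.0812064 ] 39.995213608586944
```

View pics/s10c.png

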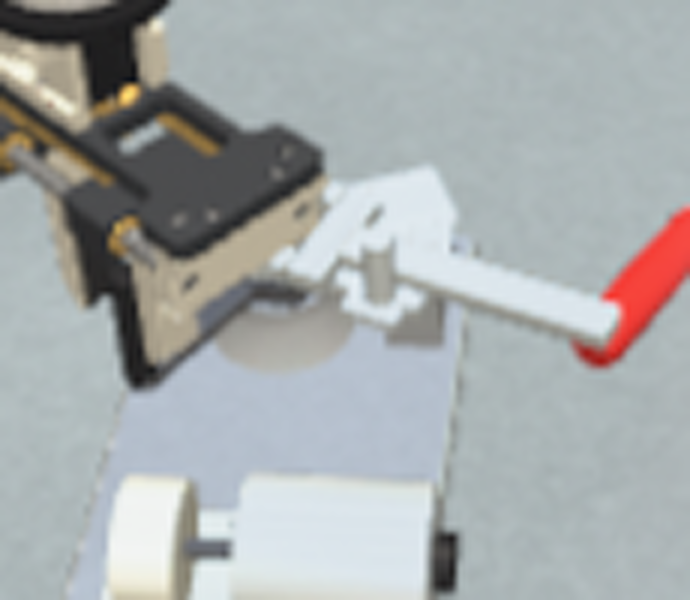

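View pics/w10.png

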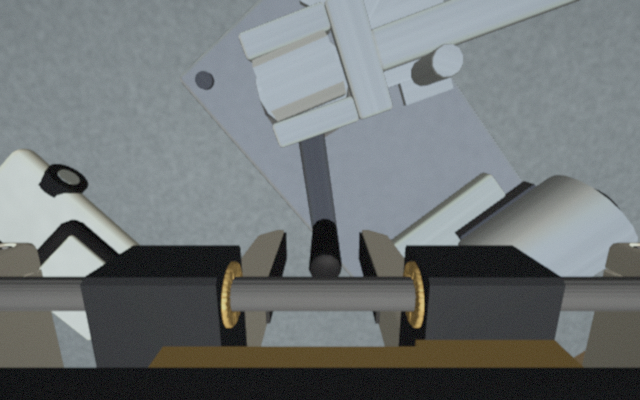

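>>> arm_command --targets '[{"rot":[0,0,0],"linear":[0,0,0.1],"gripper":0},{"rot":[0,0,0],"linear":[0,0,0.1],"gripper":0},{"rot":[0,0,0],"linear":[0,0,0.1],"gripper":0},{"rot":[0,0,0],"linear":[0,0,0.1],"gripper":0}]'

```text
time: 14.48
eef_pos: [0.5583, -0.1508, 0.0761]
orientation: [0.907, 0.422, -0.0, -0.0]
force: [1.0, 0.8, 1.2]
opening: 0.169
```

Run:
```python
from h import *
s=observe();p=s['eef_pos'];print(s['force'],p,s['opening']*93)
r=(p-SC)[:2];print(np.degrees(np.arctan2(r[1],r[0])),np.linalg.norm(r))
R0=R.from_quat(s['orientation']).as_matrix()
for d in range(7,80,7):
    Q=R.from_euler('z',-d,degrees=True); n=SC+Q.apply(p-SC)
    print(d,(R0.T@(n-p)/.025).round(2),round(d/6,2))
```

```text
[1.03134101 0.80673092 1.15365591] [ 0.55834393 -0.15081206  0.07607038] 15.702287742865158
-33.460694373535596 0.08671584133068881
7 [-0.42  0.02  0.  ] 1.17
14 [-0.85 -0.01  0.  ] 2.33
21 [-1.26 -0.09  0.  ] 3.5
28 [-1.66 -0.22  0.  ] 4.67
35 [-2.05 -0.39  0.  ] 5.83
42 [-2.41 -0.62  0.  ] 7.0
49 [-2.74 -0.88  0.  ] 8.17
56 [-3.03 -1.19  0.  ] 9.33
63 [-3.29 -1.53  0.  ] 10.5
70 [-3.5  -1.89  0.  ] 11.67
77 [-3.67 -2.28  0.  ] 12.83
```

>>> arm_command --targets '[{"rot":[0,0,1.17],"linear":[-0.42,0.02,0],"gripper":0},{"rot":[0,0,2.33],"linear":[-0.85,-0.01,0],"gripper":0},{"rot":[0,0,3.5],"linear":[-1.26,-0.09,0],"gripper":0},{"rot":[0,0,4.67],"linear":[-1.66,-0.22,0],"gripper":0},{"rot":[0,0,5.83],"linear":[-2.05,-0.39,0],"gripper":0},{"rot":[0,0,7],"linear":[-2.41,-0.62,0],"gripper":0},{"rot":[0,0,8.17],"linear":[-2.74,-0.88,0],"gripper":0},{"rot":[0,0,8.17],"linear":[-2.74,-0.88,0],"gripper":0}]'

```text
time: 15.48
eef_pos: [0.497, -0.1896, 0.0761]
orientation: [1.0, 0.008, -0.0, 0.001]
force: [0.7, -5.4, -0.6]
opening: 0.166
```

Run:
```python
from h import *
s=observe();p=s['eef_pos'];print(s['force'],p,s['opening']*93)
r=(p-SC)[:2];a0=np.degrees(np.arctan2(r[1],r[0]));print(a0,np.linalg.norm(r))
R0=R.from_quat(s['orientation']).as_matrix()
for a in (-86,-91,-95,-98,-100,-102,-104):
    Q=R.from_euler('z',a-a0,degrees=True); n=SC+Q.apply(p-SC)
    print(a,(R0.T@(n-p)/.025).round(2),round((a0-a)/6,2))
b,_=snap('scene','s11.png')
cv2.imwrite('pics/s11c.png',cv2.resize(b[190:290,235:350],None,fx=6,fy=6,interpolation=cv2.INTER_CUBIC))
```

```text
[ 0.67254861 -5.3839993  -0.63184856] [ 0.49700681 -0.18964186  0.07610052] 15.404971649837908
-82.76003855422985 0.08733820238594554
-86 [-0.2   0.02  0.  ] 0.54
-91 [-0.5   0.02  0.  ] 1.37
-95 [-0.74  0.    0.  ] 2.04
-98 [-0.93 -0.02  0.  ] 2.54
-100 [-1.05 -0.04  0.  ] 2.87
-102 [-1.17 -0.07  0.  ] 3.21
-104 [-1.28 -0.1   0.  ] 3.54
```

View pics/s11c.png

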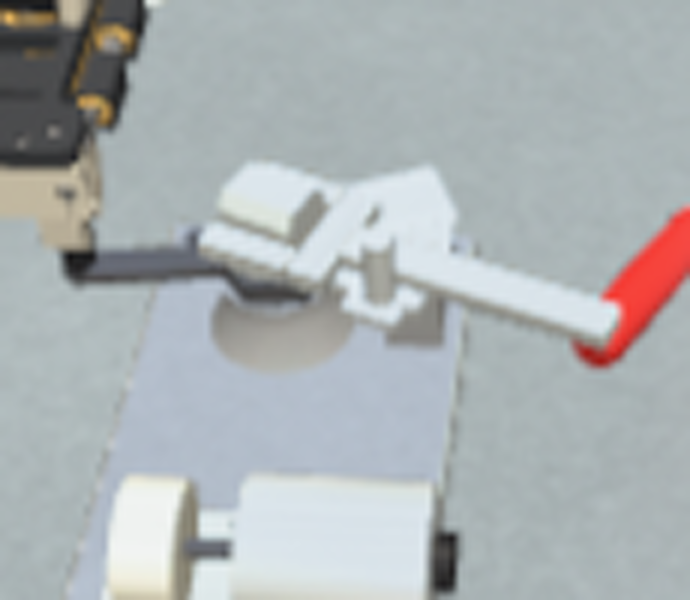

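The spanner is holding against the pin and the lever is at -83°. On to the stop, expected at about -99° to -101°.

>>> arm_command --targets '[{"rot":[0,0,0.54],"linear":[-0.2,0.02,0],"gripper":0},{"rot":[0,0,1.37],"linear":[-0.5,0.02,0],"gripper":0},{"rot":[0,0,2],"linear":[-0.74,0,0],"gripper":0},{"rot":[0,0,2.5],"linear":[-0.93,-0.02,0],"gripper":0},{"rot":[0,0,2.9],"linear":[-1.05,-0.04,0],"gripper":0},{"rot":[0,0,2.9],"linear":[-1.05,-0.04,0],"gripper":0}]'

```text
time: 16.27
eef_pos: [0.4711, -0.1893, 0.0762]
orientation: [0.99, -0.142, -0.0, 0.001]
force: [-0.6, -9.3, -0.1]
opening: 0.168
```

Run:
```python
from h import *
s=observe();p=s['eef_pos'];print(s['force'],p,s['opening']*93)
r=(p-SC)[:2];a0=np.degrees(np.arctan2(r[1],r[0]));print(a0,np.linalg.norm(r))
```

```text
[-0.59419469 -9.29031846 -0.08549937] [ 0.47109938 -0.18926322  0.07615843] 15.59909313420672
-99.80024000103937 0.08754068262861948
```

>>> arm_command --targets '[{"rot":[0,0,0.3],"linear":[-0.1,-0.01,0],"gripper":0},{"rot":[0,0,0.4],"linear":[-0.18,-0.01,0],"gripper":0},{"rot":[0,0,0.4],"linear":[-0.18,-0.01,0],"gripper":0}]'

```text
time: 16.65
eef_pos: [0.4669, -0.1883, 0.0762]
orientation: [0.987, -0.163, -0.0, 0.002]
force: [-1.4, -14.5, -1.3]
opening: 0.166
```

Run:
```python
from h import *
s=observe();p=s['eef_pos'];print(s['force'],p,s['opening']*93)
r=(p-SC)[:2];a0=np.degrees(np.arctan2(r[1],r[0]));print(a0,np.linalg.norm(r))
b,_=snap('scene','s12.png');snap('wrist','w12.png')
cv2.imwrite('pics/s12c.png',cv2.resize(b[190:290,235:350],None,fx=6,fy=6,interpolation=cv2.INTER_CUBIC))
```

```text
[ -1.39060034 -14.48026728  -1.25799297] [ 0.46685764 -0.18834921  0.0761819 ] 15.414588807070173
-102.64126752913899 0.0874695261164765
```

View pics/s12c.png

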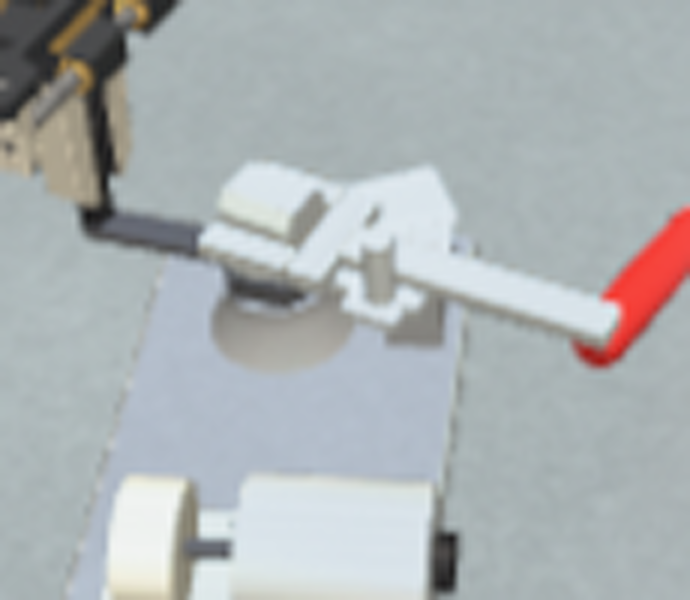

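View pics/w12.png

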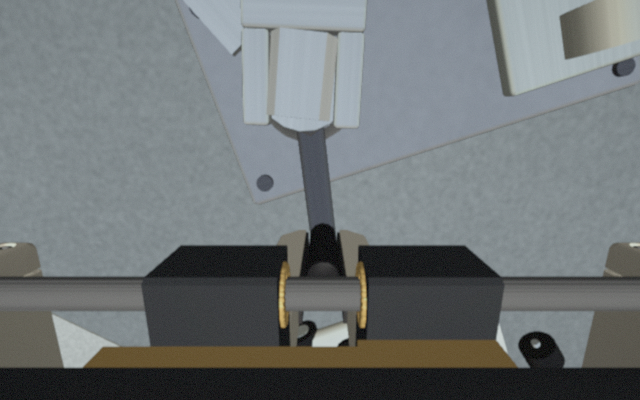

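>>> arm_command --targets '[{"rot":[0,0,0.2],"linear":[-0.08,0.02,0],"gripper":0},{"rot":[0,0,0.4],"linear":[-0.15,0.03,0],"gripper":0},{"rot":[0,0,0.4],"linear":[-0.15,0.03,0],"gripper":0}]'

```text
time: 17.12
eef_pos: [0.4636, -0.1876, 0.0762]
orientation: [0.983, -0.183, 0.0, 0.001]
force: [5.2, -12.3, -3.6]
opening: 0.165
```

Run:
```python
from h import *
s=observe();p=s['eef_pos'];print(s['force'],s['ft_torque'],p,s['opening']*93)
r=(p-SC)[:2];a0=np.degrees(np.arctan2(r[1],r[0]));print(a0,np.linalg.norm(r))
```

```text
[  5.23863821 -12.28364116  -3.63417065] [-2.07531411 -0.83770436 -0.10852378] [ 0.46361756 -0.18760487  0.07623653] 15.32468484429553
-104.81827125024343 0.0875154682194447
```

>>> arm_command --targets '[{"rot":[0,0,0.15],"linear":[-0.06,0.04,0],"gripper":0},{"rot":[0,0,0.25],"linear":[-0.1,0.04,0],"gripper":0},{"rot":[0,0,0.25],"linear":[-0.1,0.04,0],"gripper":0}]'

```text
time: 17.5
eef_pos: [0.4619, -0.1872, 0.0763]
orientation: [0.981, -0.196, 0.001, 0.001]
force: [16.0, -8.3, -7.3]
opening: 0.168
```

Run:
```python
from h import *
s=observe();p=s['eef_pos'];print(s['force'],s['ft_torque'],p,s['opening']*93)
r=(p-SC)[:2];a0=np.degrees(np.arctan2(r[1],r[0]));print(a0,np.linalg.norm(r))
im,_=snap('wrist','w13.png')
cv2.imwrite('pics/w13c.png',cv2.resize(im[0:220,180:420],None,fx=3.2,fy=2.7,interpolation=cv2.INTER_CUBIC))
```

```text
[15.9807996  -8.33317405 -7.33174177] [-1.47200292 -2.61449757  0.01823242] [ 0.46192617 -0.18717584  0.07626013] 15.589432088602495
-105.96023902644191 0.08755068121459059
```

View pics/w13c.png

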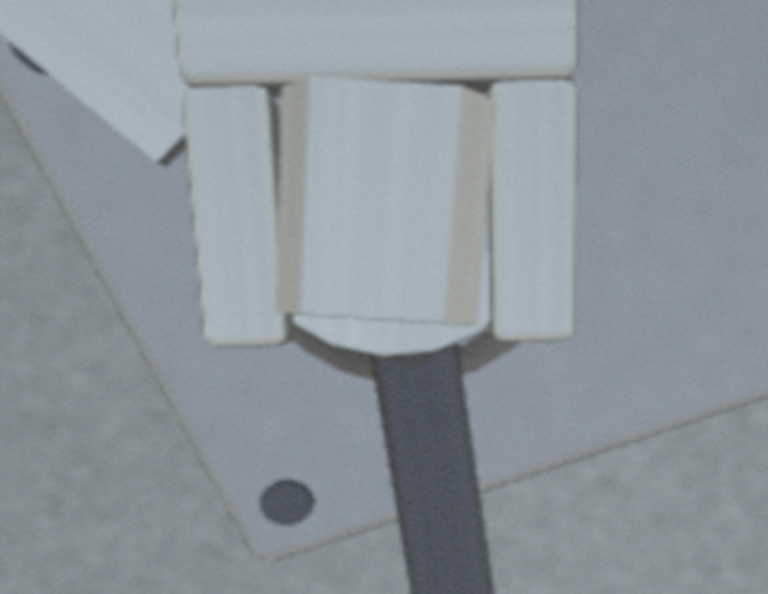

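Run:
```python
from h import *
im,C=load('wrist','w13.png')
f=lambda x,y:(180+x/3.2-.35,y/2.7-.35)
ang=lambda a,b,z:(lambda p:np.degrees(np.arctan2(*(p[1]-p[0])[[1,0]])))(plane(C,[f(*b),f(*a)],z))
print('head',ang((308,80),(301,314),.094),ang((463,86),(445,322),.094))
print('prongs inner',ang((268,88),(287,340),.080),ang((492,82),(494,335),.080),'outer',ang((187,88),(207,345),.08),ang((577,82),(574,335),.08))
P=plane(C,[f(308,80),f(463,86),f(301,314),f(445,322)],.094);print(P.mean(0))
q=plane(C,[f(385,400),f(463,400),f(413,585),f(493,585)],.05);print('lever',np.degrees(np.arctan2(*((q[2]+q[3])-(q[0]+q[1]))[[1,0]])))
```

```text
head 63.88894707979114 63.532360872649015
prongs inner 68.93427614905633 68.39261038335916 outer 67.96413252952297 68.49558598749881
[ 0.48533657 -0.10248621  0.094     ]
lever -105.32873605006017
```

At the end stop: 16 N, nut about 1.20 rad, head about 6° (0.1 rad) past the setting because of jaw play, which is inside tolerance. I'll ease the lever back about 3° so that the nut's friction drags the screw nearer to 0.

>>> arm_command --targets '[{"rot":[0,0,0],"linear":[0,0,0],"gripper":0},{"rot":[0,0,-0.3],"linear":[0.1,0,0],"gripper":0},{"rot":[0,0,-0.8],"linear":[0.29,-0.02,0],"gripper":0},{"rot":[0,0,-0.8],"linear":[0.29,-0.02,0],"gripper":0}]'

```text
time: 18.05
eef_pos: [0.4677, -0.1888, 0.076]
orientation: [0.988, -0.155, -0.0, 0.0]
force: [3.0, -0.3, 0.3]
opening: 0.163
```

Run:
```python
from h import *
s=observe();p=s['eef_pos'];print(s['force'],s['ft_torque'],p,s['opening']*93)
r=(p-SC)[:2];a0=np.degrees(np.arctan2(r[1],r[0]));print(a0,np.linalg.norm(r))
im,_=snap('wrist','w14.png')
cv2.imwrite('pics/w14c.png',cv2.resize(im[0:220,180:420],None,fx=3.2,fy=2.7,interpolation=cv2.INTER_CUBIC))
```

```text
[ 3.02275753 -0.32306725  0.25568665] [-0.12175909 -0.64685062 -0.10304777] [ 0.46767893 -0.1887779   0.07603941] 15.197747474472731
-102.05649344777167 0.08771265964765375
```

View pics/w14c.png

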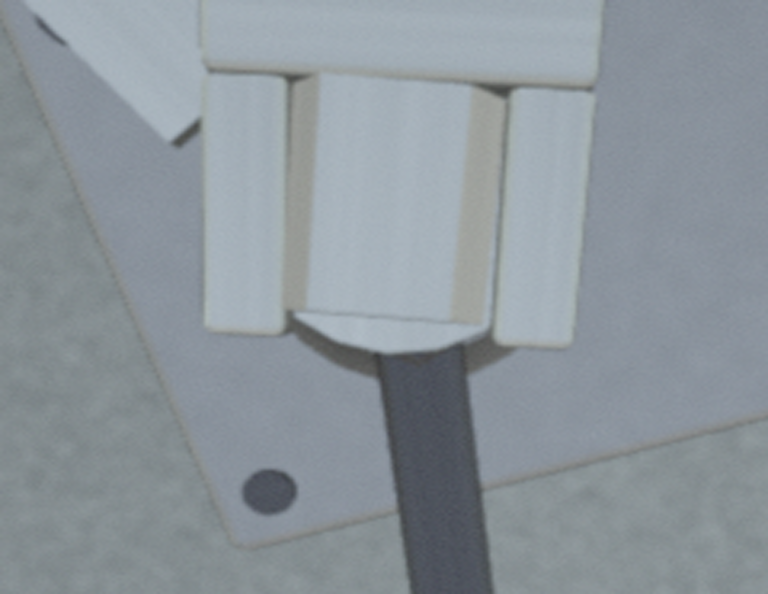

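Run:
```python
from h import *
im,C=load('wrist','w14.png')
f=lambda x,y:(180+x/3.2-.35,y/2.7-.35)
ang=lambda a,b,z:(lambda p:np.degrees(np.arctan2(*(p[1]-p[0])[[1,0]])))(plane(C,[f(*b),f(*a)],z))
print('head',ang((318,76),(305,308),.094),ang((473,86),(452,318),.094))
print('prongs inner',ang((288,80),(286,330),.080),ang((508,90),(496,340),.080),'outer',ang((205,75),(207,328),.08),ang((594,90),(573,345),.08))
q=plane(C,[f(385,400),f(468,400),f(413,585),f(493,585)],.05);print('lever',np.degrees(np.arctan2(*((q[2]+q[3])-(q[0]+q[1]))[[1,0]])))
```

```text
head 67.3821614528352 67.65520428959461
prongs inner 69.52524309432307 70.38138893839466 outer 69.2486755627067 69.72384182274487
lever -101.2034888344567
```

The screw is now about +0.04 rad and the nut about 1.20 rad. Releasing the handle and rising.

>>> arm_command --targets '[{"rot":[0,0,0],"linear":[0,0,0],"gripper":40},{"rot":[0,0,0],"linear":[0,0,0],"gripper":40},{"rot":[0,0,0],"linear":[0,0,0],"gripper":40},{"rot":[0,0,0],"linear":[0,0,-1.5],"gripper":40},{"rot":[0,0,0],"linear":[0,0,-3.5],"gripper":40},{"rot":[0,0,0],"linear":[0,0,-4],"gripper":40}]'

```text
time: 18.85
eef_pos: [0.468, -0.1893, 0.1793]
orientation: [0.988, -0.156, 0.001, 0.001]
force: [0.2, 0.3, -0.5]
opening: 0.429
```

Run:
```python
from h import *
s=observe();p=s['eef_pos'];print(s['force'],p,s['opening']*93)
Q=R.from_euler('z',69.6,degrees=True).as_matrix()
goto(tcp(SC+[0,0,.08],Q),toolR(Q))
```

```text
[ 0.18873197  0.27651116 -0.53736663] [ 0.46801868 -0.18925445  0.1792598 ] 39.90083253524528
lin [-0.19 -8.1   1.76] rot [ 0.01 -0.03  0.4 ]
```

>>> arm_command --targets '[{"rot":[0,0,0.4],"linear":[-0.2,-2.5,0],"gripper":40},{"rot":[0,0,0.4],"linear":[-0.2,-5,0],"gripper":40},{"rot":[0,0,0.4],"linear":[-0.2,-7.5,0.7],"gripper":40},{"rot":[0,0,0.4],"linear":[-0.2,-8.1,1.4],"gripper":40},{"rot":[0,0,0.4],"linear":[-0.2,-8.1,1.4],"gripper":40},{"rot":[0,0,0.4],"linear":[-0.2,-8.1,1.4],"gripper":40}]'

```text
time: 19.6
eef_pos: [0.5249, 0.0042, 0.1411]
orientation: [0.984, -0.177, -0.001, 0.0]
force: [-0.1, 0.6, 0.8]
opening: 0.431
```

Run:
```python
from h import *
s=observe();p=s['eef_pos'];print(s['force'],p,s['opening']*93)
Q=R.from_euler('z',69.6,degrees=True).as_matrix()
goto(tcp(SC,Q),toolR(Q))
snap('wrist','w15.png')
```

```text
[-0.06097276  0.62073189  0.78128692] [0.52487027 0.00423187 0.14108672] 40.0895268192027
lin [ 0.04 -0.04  3.44] rot [ 0.01  0.01 -0.01]
```

View pics/w15.png

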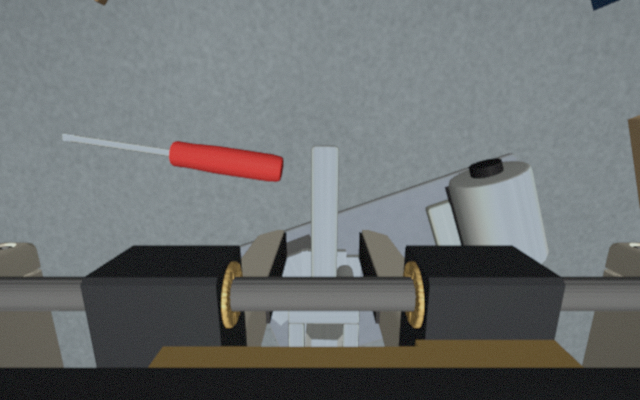

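The handle is centred at column 324.5 and parallel to the fingers. Descending to grip.

>>> arm_command --targets '[{"rot":[0,0,0],"linear":[0.04,-0.04,1.5],"gripper":40},{"rot":[0,0,0],"linear":[0.04,-0.04,3],"gripper":40},{"rot":[0,0,0],"linear":[0.04,-0.04,3.4],"gripper":40},{"rot":[0,0,0],"linear":[0.04,-0.04,3.4],"gripper":40},{"rot":[0,0,0],"linear":[0.04,-0.04,3.4],"gripper":0},{"rot":[0,0,0],"linear":[0.04,-0.04,3.4],"gripper":0},{"rot":[0,0,0],"linear":[0.04,-0.04,3.4],"gripper":0},{"rot":[0,0,0],"linear":[0.04,-0.04,3.4],"gripper":0}]'

```text
time: 20.65
eef_pos: [0.5266, 0.0059, 0.0565]
orientation: [0.984, -0.177, -0.0, 0.0]
force: [-0.2, 0.7, 3.9]
opening: 0.206
```

Run:
```python
from h import *
s=observe();p=s['eef_pos'];print(s['force'],s['ft_torque'],p,s['opening']*93)
r=(p-SC)[:2];print(np.degrees(np.arctan2(r[1],r[0])),np.linalg.norm(r))
snap('wrist','w16.png')
```

```text
[-0.18541964  0.73158465  3.93724257] [-0.07731123 -0.13461477 -0.04763749] [0.52656867 0.00590938 0.05650097] 19.158100422117055
69.56967189754012 0.11621992609018203
```

View pics/w16.png

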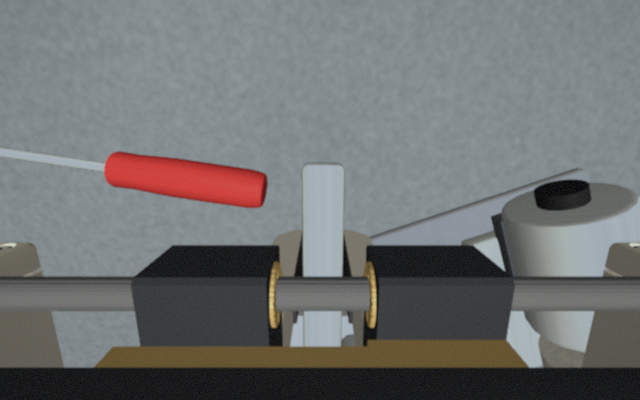

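Forces are small. This grip is about 117 mm along. Lifting straight up.

>>> arm_command --targets '[{"rot":[0,0,0],"linear":[0,0,-0.3],"gripper":0},{"rot":[0,0,0],"linear":[0,0,-0.7],"gripper":0},{"rot":[0,0,0],"linear":[0,0,-1.2],"gripper":0},{"rot":[0,0,0],"linear":[0,0,-2],"gripper":0},{"rot":[0,0,0],"linear":[0,0,-3.5],"gripper":0},{"rot":[0,0,0],"linear":[0,0,-5],"gripper":0},{"rot":[0,0,0],"linear":[0,0,-5],"gripper":0}]'

```text
time: 21.58
eef_pos: [0.5275, 0.0059, 0.1851]
orientation: [0.984, -0.177, 0.002, -0.0]
force: [0.1, -0.7, -3.3]
opening: 0.212
```

Run:
```python
from h import *
s=observe();print(s['force'],s['eef_pos'],s['opening']*93)
b,_=snap('scene','s17.png');cv2.imwrite('pics/s17c.png',cv2.resize(b[170:290,235:355],None,fx=5,fy=5,interpolation=cv2.INTER_CUBIC))
up=O+[0,0,.11]
goto(tcp(up,Rs,.117),toolR(Rs))
Q=R.from_euler('z',45,degrees=True).as_matrix();goto([.50,.22,.2],toolR(Q))
```

```text
[ 0.13307355 -0.712333   -3.32544844] [0.52747452 0.00585713 0.1850772 ] 19.70529277766351
lin [ -5.78 -11.99  -1.14] rot [5.11 1.85 6.51]
lin [-3.99 -7.65 -0.7 ] rot [-0.   -0.01  4.1 ]
```

View pics/s17c.png

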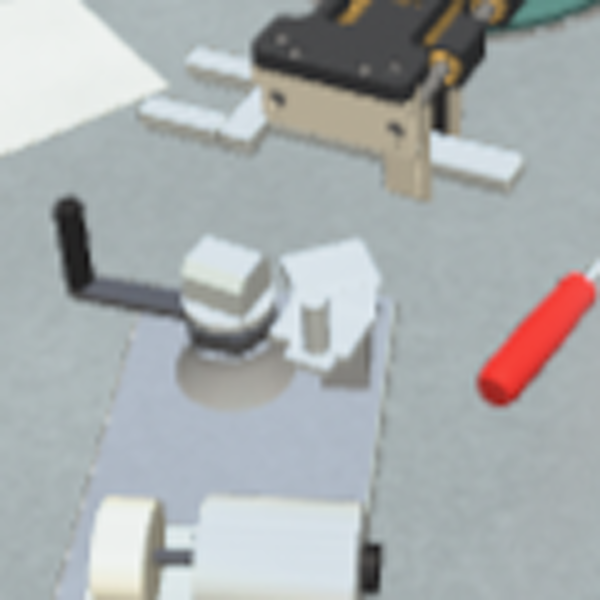

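The spanner lifted cleanly and the lever and head stayed put. Moving to above the rest.

>>> arm_command --targets '[{"rot":[0.5,0.3,1],"linear":[-1,-2,-0.7],"gripper":0},{"rot":[1.5,0.6,2.2],"linear":[-2,-4,-1],"gripper":0},{"rot":[2.5,0.9,3.3],"linear":[-3,-6.2,-1.1],"gripper":0},{"rot":[3.5,1.2,4.4],"linear":[-4,-8.3,-1.1],"gripper":0},{"rot":[4.4,1.6,5.5],"linear":[-5,-10.4,-1.1],"gripper":0},{"rot":[5.1,1.85,6.5],"linear":[-5.8,-12,-1.1],"gripper":0},{"rot":[5.1,1.85,6.5],"linear":[-5.8,-12,-1.1],"gripper":0},{"rot":[5.1,1.85,6.5],"linear":[-5.8,-12,-1.1],"gripper":0}]'

```text
time: 22.62
eef_pos: [0.4946, 0.3374, 0.2073]
orientation: [0.832, -0.483, 0.137, -0.236]
force: [-0.4, -0.1, -2.4]
opening: 0.214
```

Run:
```python
from h import *
s=observe();print(s['force'],s['ft_torque'],s['eef_pos'],s['opening']*93)
for h in (.03,.012,.006,.0): goto(tcp(O+[0,0,h],Rs,.117),toolR(Rs))
b,_=snap('scene','s18.png');cv2.imwrite('pics/s18c.png',cv2.resize(b[150:265,370:490],None,fx=5,fy=5,interpolation=cv2.INTER_CUBIC))
a,_=snap('top','t18.png');cv2.imwrite('pics/t18c.png',cv2.resize(a[130:225,185:285],None,fx=6,fy=6,interpolation=cv2.INTER_CUBIC))
g=np.load('grasp.npy',allow_pickle=True).item();print(g,tcp(O,Rs,.117))
```

```text
[-0.36956477 -0.14068346 -2.35145234] [-0.18545511  0.28759064 -0.00453641] [0.49455007 0.33735588 0.20732837] 19.9123909167129
lin [0.03 1.57 2.62] rot [0.05 0.02 0.02]
lin [0.03 1.95 3.23] rot [0.05 0.02 0.02]
lin [0.03 2.07 3.44] rot [0.05 0.02 0.02]
lin [0.03 2.2  3.64] rot [0.05 0.02 0.02]
{'p': array([0.49313245, 0.33749821, 0.0981203 ]), 'q': array([ 0.83202909, -0.48178303,  0.13792034, -0.23788797])} [0.49585395 0.33725135 0.10097593]
```

View pics/s18c.png

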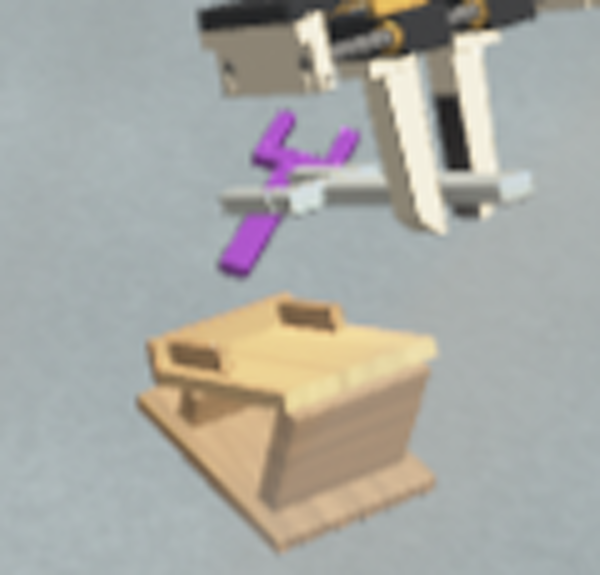

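View pics/t18c.png

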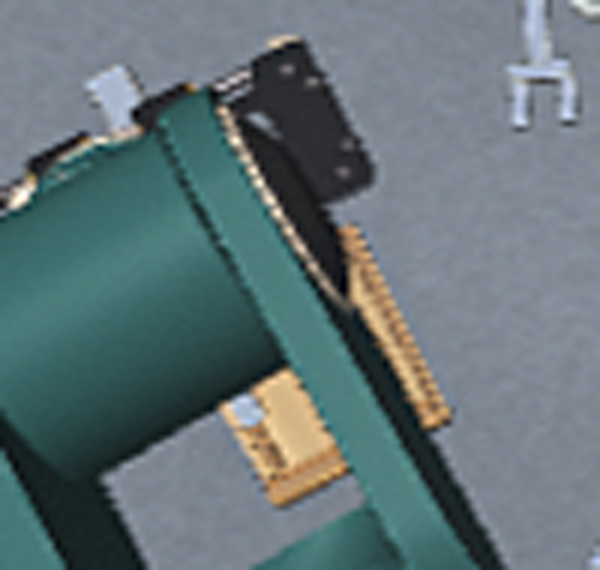

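Run:
```python
from h import *
for h in (.03,.01,.004,.0): goto([.4953,.338,.1+h],toolR(Rs))
```

```text
lin [-0.04  1.62  2.66] rot [0.04 0.01 0.  ]
lin [-0.04  2.04  3.34] rot [0.04 0.01 0.  ]
lin [-0.04  2.17  3.55] rot [0.04 0.01 0.  ]
lin [-0.04  2.25  3.68] rot [0.04 0.01 0.  ]
```

>>> arm_command --targets '[{"rot":[0,0,0],"linear":[0,0.8,1.3],"gripper":0},{"rot":[0,0,0],"linear":[0,1.62,2.66],"gripper":0},{"rot":[0,0,0],"linear":[0,1.9,3.1],"gripper":0},{"rot":[0,0,0],"linear":[0,2.04,3.34],"gripper":0},{"rot":[0,0,0],"linear":[0,2.17,3.55],"gripper":0},{"rot":[0,0,0],"linear":[0,2.17,3.55],"gripper":0}]'

```text
time: 23.48
eef_pos: [0.4958, 0.3381, 0.105]
orientation: [0.831, -0.484, 0.138, -0.238]
force: [-0.3, -1.7, -1.0]
opening: 0.213
```

Run:
```python
from h import *
s=observe();print(s['force'],s['ft_torque'],s['eef_pos'],s['opening']*93)
goto([.4953,.338,.1],toolR(Rs))
b,_=snap('scene','s19.png');cv2.imwrite('pics/s19c.png',cv2.resize(b[170:265,370:490],None,fx=6,fy=6,interpolation=cv2.INTER_CUBIC))
```

```text
[-0.31776202 -1.73933995 -1.0036249 ] [-0.47511448  0.57613586 -0.05275976] [0.49579438 0.33814416 0.10498059] 19.76469953955564
lin [-0.    0.12  0.16] rot [0.02 0.02 0.  ]
```

View pics/s19c.png

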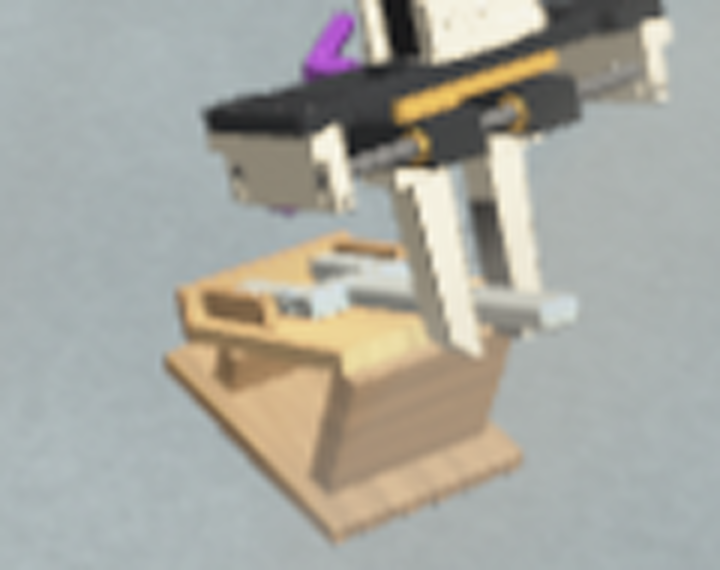

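The jaw is between the cheeks. Lowering the last millimetres.

>>> arm_command --targets '[{"rot":[0,0,0],"linear":[0,0.08,0.12],"gripper":0},{"rot":[0,0,0],"linear":[0,0.12,0.18],"gripper":0},{"rot":[0,0,0],"linear":[0,0.12,0.18],"gripper":0}]'

```text
time: 23.9
eef_pos: [0.4961, 0.3386, 0.1006]
orientation: [0.831, -0.484, 0.138, -0.239]
force: [-3.4, -1.8, 7.7]
opening: 0.211
```

Run:
```python
from h import *
s=observe();print(s['force'],s['ft_torque'],s['eef_pos'],s['opening']*93)
```

```text
[-3.38858925 -1.76638858  7.73356785] [-0.11200823  0.17749644 -0.048402  ] [0.49608839 0.3385552  0.10059226] 19.585746603986493
```

It is seated, with about 8 N normal to the board. Release and withdraw along the tool axis.

>>> arm_command --targets '[{"rot":[0,0,0],"linear":[0,0,-0.04],"gripper":45},{"rot":[0,0,0],"linear":[0,0,-0.04],"gripper":45},{"rot":[0,0,0],"linear":[0,0,-0.04],"gripper":45},{"rot":[0,0,0],"linear":[0,0,-1.2],"gripper":45},{"rot":[0,0,0],"linear":[0,0,-3],"gripper":45},{"rot":[-1.5,0,0],"linear":[0,0,-5],"gripper":45},{"rot":[-3,0,0],"linear":[0,0.5,-6],"gripper":45},{"rot":[-3,0,0],"linear":[0,0.5,-6],"gripper":45}]'

```text
time: 24.9
eef_pos: [0.4183, 0.2941, 0.2213]
orientation: [0.858, -0.5, 0.061, -0.105]
force: [1.5, 0.6, -1.3]
opening: 0.485
```

Run:
```python
from h import *
s=observe();print(s['force'],s['eef_pos'],s['opening']*93)
Rd=lambda a:R.from_euler('z',a,degrees=True).as_matrix()@np.diag([1,-1,-1.])
goto([.40,.275,.28],Rd(-60))
b,_=snap('scene','s20.png')
```

```text
[ 1.53275938  0.61901287 -1.25749126] [0.4183239  0.29413946 0.22130816] 45.096834873478784
lin [ 0.3   0.42 -2.52] rot [-2.33  0.   -0.07]
```

View pics/s20.png

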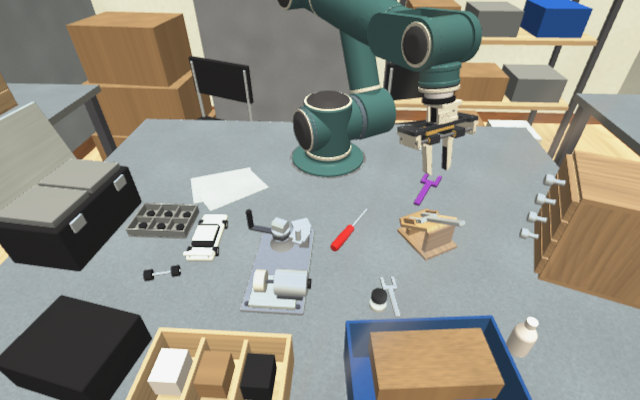

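The spanner is back on its rest at (435,220) and the bystanders are unmoved. I'll repeat the earlier wrist views of the rest and then the rig.

>>> arm_command --targets '[{"rot":[-1.5,0,0],"linear":[0.3,0.4,-1.5],"gripper":45},{"rot":[-2.3,0,0],"linear":[0.3,0.4,-2.5],"gripper":45},{"rot":[-2.3,0,0],"linear":[0.3,0.4,-2.5],"gripper":45},{"rot":[-2.3,0,0],"linear":[0.3,0.4,-2.5],"gripper":45}]'

```text
time: 25.45
eef_pos: [0.3997, 0.2748, 0.2758]
orientation: [0.864, -0.503, -0.0, -0.001]
force: [-0.1, 0.2, -0.4]
opening: 0.492
```

Run:
```python
from h import *
im,_=snap('wrist','w20.png');cv2.imwrite('pics/w20c.png',cv2.resize(im[25:205,255:375],None,fx=3.3,fy=3.3,interpolation=cv2.INTER_CUBIC))
print(observe()['eef_pos'])
Rd=lambda a:R.from_euler('z',a,degrees=True).as_matrix()@np.diag([1,-1,-1.])
goto([.43,-.10,.28],Rd(-60))
```

```text
[0.39945488 0.27474653 0.27602249]
lin [13.64  6.33 -0.18] rot [-0.01  0.01 -0.07]
```

View pics/w20c.png

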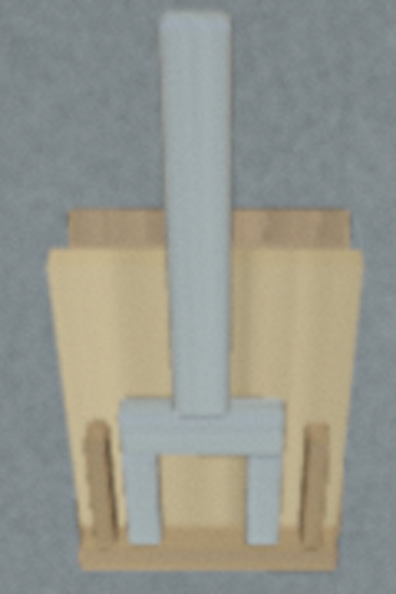

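The placement looks the same as at the start, square between the cheeks and close to the lip. Now the rig view.

>>> arm_command --targets '[{"rot":[0,0,0],"linear":[13.6,6.3,-0.2],"gripper":45},{"rot":[0,0,0],"linear":[13.6,6.3,-0.2],"gripper":45},{"rot":[0,0,0],"linear":[13.6,6.3,-0.2],"gripper":45},{"rot":[0,0,0],"linear":[13.6,6.3,-0.2],"gripper":45},{"rot":[0,0,0],"linear":[13.6,6.3,-0.2],"gripper":45},{"rot":[0,0,0],"linear":[13.6,6.3,-0.2],"gripper":45},{"rot":[0,0,0],"linear":[13.6,6.3,-0.2],"gripper":45},{"rot":[0,0,0],"linear":[13.6,6.3,-0.2],"gripper":45}]'

```text
time: 26.5
eef_pos: [0.4302, -0.0985, 0.2816]
orientation: [0.864, -0.504, -0.0, -0.001]
force: [-0.5, 0.1, 0.5]
opening: 0.482
```

Run:
```python
from h import *
im,C=snap('wrist','w21.png')
u=proj(C,[SC])[0];print(u);x0,y0=int(u[0])-65,max(0,int(u[1])-55);print(x0,y0)
cv2.imwrite('pics/w21c.png',cv2.resize(im[y0:y0+110,x0:x0+130],None,fx=5,fy=5,interpolation=cv2.INTER_CUBIC))
```

```text
[350.18010148 140.65770817]
285 85
```

View pics/w21c.png

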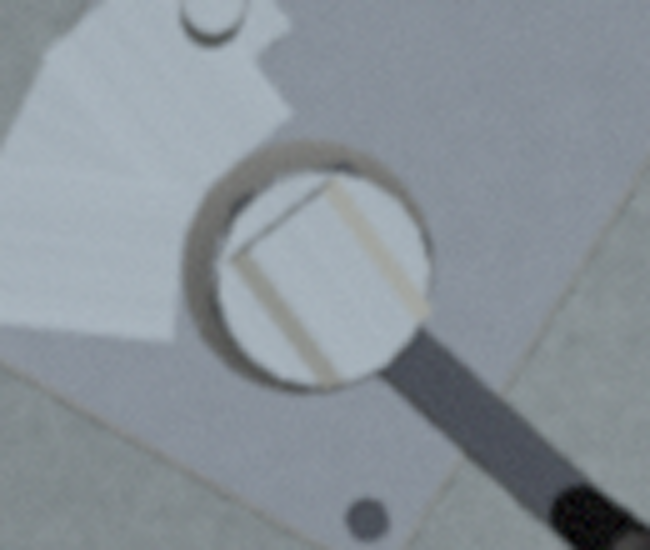

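Run:
```python
from h import *
im,C=load('wrist','w21.png')
f=lambda x,y:(285+x/5-.4,85+y/5-.4)
ang=lambda a,b,z:(lambda p:np.degrees(np.arctan2(*(p[1]-p[0])[[1,0]])))(plane(C,[f(*b),f(*a)],z))
print('head',ang((325,190),(412,315),.094),ang((248,258),(332,382),.094))
q=plane(C,[f(382,372),f(428,330),f(545,518),f(585,483)],.05);print('lever',np.degrees(np.arctan2(*((q[2]+q[3])-(q[0]+q[1]))[[1,0]])))
i2,C2=load('wrist','w20.png');c=lambda x,y:(255+x/3.3-.35,25+y/3.3-.35)
s32,c32=np.sin(np.radians(32)),np.cos(np.radians(32))
for n,px,x in [('tips',(204,543),-22),('thrIn',(204,455),22),('end',(195,28),165)]:
    z=.05+(x*s32+12*c32)/1000; p=plane(C2,[c(*px)],z)[0]; print(n,p-Rs@[x/1000,0,.012])
```

```text
head 66.00613622434994 64.5860000402034
lever -102.4325687509856
tips [0.40471612 0.28735258 0.05      ]
thrIn [0.40414419 0.2864497  0.05      ]
end [0.40088207 0.28535502 0.05      ]
```

Run:
```python
from h import *
s=observe();print(s['time'],s['force']);print(job.job_done())
```

```text
26.55 [ 0.02693289 -0.51946975 -0.13477398]
the job is handed in; nothing more can be done
None
```

I finished the job and handed it in at 26.6 s of the 72 s. The hand-in reports no verdict, so what follows is from my own measurements.

I laid the long spanner over the screw head and swung it clockwise until it pressed on the stop pin at about 23 N. With the spanner left there, I turned the jam nut's lever to its end stop, where the resistance rose to about 16 N. I then eased the lever back 3° so it would drag the screw nearer its setting, lifted the spanner off and laid it back on its rest.

| Last check | Measured | Limit |
|---|---|---|
| Screw angle | about +0.08 rad (head lines read 66.0° and 64.6°; setting about 69.7°) | within 0.16 rad |
| Jam nut | about 1.18 rad | above 1.12 rad |
| Spanner on rest | within 3 mm of where it lay at the start, square between the cheeks | within 20 mm |
| Bystanders | look unmoved in the scene picture, not measured | moved under 40 mm |
| Gripper | clear of everything | touching nothing |

- **Screw reading:** right after the lever was eased back it read about +0.04 rad, but the final view gives +0.08. The two differ by about 2°, roughly my measuring error, and both are inside the limit.
- **Camera bias:** the fixed cameras read about 3 mm off the wrist camera, so I relied on the wrist camera's positions.

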